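Gauge a battery cell for swelling and sort it

TASK

Check the battery cell lying nearer the height gauge for swelling: lay it flat on the gauge's base on the right, terminals towards the blade, and push it by its plain end under the blade until only its last few millimetres are left on the near side, but do not force it if it sticks. If it goes under, take it out on the far side and lay it gently, flat, in the shallow plastic tray; if it sticks, draw it back and lay it gently, flat, in the deep steel tub. Leave the other cell and everything else on the bench where they are.

Things in the scene. Friction and masses are not known exactly. Their poses are not given: they have to be found in the camera images.
- gauge: Height gauge, fixed to the bench: a steel base plate 120 mm wide (x), 12 mm thick, running along its y from -180 to +150 mm, with a bridge (two posts, a beam, a blade hung below the beam) across it at y = 0. Origin on the bench directly below the blade; x across, away from the robot; y the direction of feed, from the robot's right to its left; z up.
- gauge_beam (a point): Centre of the underside of the aluminium beam: 8 mm before the blade (y = -8 mm in the gauge), 80 mm above the bench; axes as the gauge. Beam 124 (x) x 60 (y) x 60 mm high, knobs on top up to 162 mm above the bench; posts below it 60 mm deep, 70 mm clear between. It overhangs the blade by 31 mm on the feeding side, 15 mm on the other, so an upright hand cannot follow a cell up to the blade.
- gauge_feed (a point): Top of the base at the feeding-in end, 100 mm before the blade (y = -100 mm in the gauge), 12 mm above the bench: the centre of a cell laid ready to push. Before and behind the bridge two guide strips 6 mm wide and 6 mm high run along the base, 66 mm apart inside; the cell goes between them.
- gauge_blade: The blade of the gauge: a hard steel bar across the passage, 70 mm wide (x), 14 mm thick along y (y from -7 to +7 mm). Origin at the middle of its lower edge face, axes as the gauge. It must not be pressed on hard.
- gauge_bar (a point): Centre of the underside of the blade, 38.5 mm above the bench and 26.5 mm above the top of the base; axes as the gauge (y = direction of feed).
- cell_1: Prismatic cell lying flat: aluminium can 110 mm long, 54 wide, 24 thick, about 0.36 kg. Origin: centre of the can's underside; x along its length to the end with two terminal studs (10 mm across, 4 long), z up. Sound: at most 25 mm thick. Swollen: top face bulges smoothly by several mm in the middle. One of the two cells is swollen; which one lies nearer the gauge varies.
- cell_1_front (a point): Centre of the terminal end face of cell_1's can: 55 mm from its origin along x, 12 mm up; axes as the cell.
- cell_2: Prismatic cell lying flat: aluminium can 110 mm long, 54 wide, 24 thick, about 0.36 kg. Origin: centre of the can's underside; x along its length to the end with two terminal studs (10 mm across, 4 long), z up. Sound: at most 25 mm thick. Swollen: top face bulges smoothly by several mm in the middle. One of the two cells is swollen; which one lies nearer the gauge varies.
- cell_2_front (a point): The same point of cell_2.
- tray: Shallow grey plastic tray, fixed, 136 mm (x) by 190 mm (y), 22 mm high, wall and floor 4 mm, open on top. Origin at the centre of its underside. For cells that go under the blade.
- tub: Deep sheet-steel tub, fixed, 140 mm (x) by 194 mm (y), 55 mm high, wall and floor 4 mm, open on top (rim and handles add 14 mm at the ends). Origin at the centre of its underside. For cells that stick. Tray and tub change places.
- tape_roll: Roll of amber tape lying flat on the bench, 72 mm across, 19 mm high. Not to be disturbed.
- parts_box: Small open clear box 50 x 50 x 22 mm with coin cells, on the bench beyond the right-hand end of the gauge. Not to be disturbed.
- round_cell_1: Round cell standing on end, 21 mm across, 70 mm high, on the left behind. Not to be disturbed.
- round_cell_2: A second such round cell. Not to be disturbed.
- screwdriver: Screwdriver lying on the bench near the robot, about 190 mm long. Not to be disturbed.
- multimeter: Black hand-held meter lying behind the gauge, 165 x 80 x 42 mm. Not to be disturbed.
- caliper: Slide caliper lying behind the gauge, 210 mm long, 12 mm high. Not to be disturbed.
- notebook: Black notebook lying on the left near the robot, 105 x 150 x 10 mm. Not to be disturbed.
There are look-alikes about, which are no part of the job. Leave any blue look-alike of the cell_1 alone. Leave any orange look-alike of the cell_2 alone.

How it is judged (in metres and radians):
On the way:
1. terminals first, the cell is pushed under the blade from the feeding side until its plain end is within 11 mm of the blade (sound), or is stopped by the blade (swollen) ((((y of cell_1_front in the frame of gauge_bar between 0.092 and 0.116 m and y of cell_1 in the frame of gauge_bar below 0.061 m and y of the grasp point in the frame of gauge_bar below 0 m and x of cell_1 in the frame of gauge_bar between -0.02 and 0.02 m and z of cell_1 in the frame of gauge_bar between -0.032 and -0.021 m) and distance of cell_2 from where it was at the start of the episode below 0.02 m and world y of cell_2 below -0.3 m) or ((y of cell_2_front in the frame of gauge_bar between -0.008 and 0.05 m and y of cell_2 in the frame of gauge_bar below -0.01 m and x of cell_2 in the frame of gauge_bar between -0.02 and 0.02 m and z of cell_2 in the frame of gauge_bar between -0.032 and -0.021 m and contact force between cell_2 and gauge_blade above 2 N) and distance of cell_1 from where it was at the start of the episode below 0.02 m and world y of cell_1 below -0.3 m))), for 0.05 s.
At the end, for the whole second after the job is handed in: The checked cell (the one that lay nearer the gauge) lies flat, released and at rest on the floor of the tray if it went under the blade (cell_1), of the tub if it stuck (cell_2), its centre within 50 mm (x) and 60 mm (y) of the box's middle; the other cell is within 20 mm of its start (((x of cell_1 in the frame of tray between -0.05 and 0.05 m and y of cell_1 in the frame of tray between -0.06 and 0.06 m and z of cell_1 in the frame of tray between -0.002 and 0.01 m and angle between cell_1's own z axis and vertical below 0.08 rad and linear speed of cell_1 below 0.02 m/s and contact force between cell_1 and the fingers below 0.05 N and distance of cell_2 from where it was at the start of the episode below 0.02 m and world y of cell_2 below -0.3 m) or (x of cell_2 in the frame of tub between -0.05 and 0.05 m and y of cell_2 in the frame of tub between -0.06 and 0.06 m and z of cell_2 in the frame of tub between -0.002 and 0.01 m and angle between cell_2's own z axis and vertical below 0.08 rad and linear speed of cell_2 below 0.02 m/s and contact force between cell_2 and the fingers below 0.05 N and distance of cell_1 from where it was at the start of the episode below 0.02 m and world y of cell_1 below -0.3 m))); the robot touches nothing.
It fails at once if a cell is forced against the blade (over 35 N) (contact force between any of cell_1, cell_2 and gauge_blade above 35 N).
It fails at once if a cell is dropped: let go and falling faster than 0.6 m/s (a fall of about 20 mm) ((contact force between cell_1 and the fingers below 0.05 N and linear speed of cell_1 above 0.6 m/s) or (contact force between cell_2 and the fingers below 0.05 N and linear speed of cell_2 above 0.6 m/s)).
It fails at once if another thing on the bench is disturbed (moved over 30 mm) (distance of any of tape_roll, parts_box, round_cell_1, round_cell_2, screwdriver, multimeter, caliper, notebook from where it was at the start of the episode above 0.03 m).
It also fails if it takes over 64 s, if anything falls off the work surface, if the arm or the gripper's body presses on something with over 40 N, if the wrist force passes 120 N, or if a joint passes its speed limit or range.

ROBOT

A 7-joint arm with a two-finger parallel gripper is mounted at the origin on the work surface. World frame = base frame: x ahead of the robot, y to its left, z up, the work surface at z = 0. Lengths are in m, angles in degrees, forces in N, time in s.
With the tool pointing down it reaches from about 0.35 to 0.9 m from the base axis. Payload 7.2 kg.
Tool frame: the origin (TCP) lies at the very end of the fingers, on their centre line; the grasp point (between the pads) lies 19 mm behind it; z points along the fingers, y is the direction in which the jaws open and shut (so a half turn about z gives the same grasp; the last joint's range is limited). The gripper opens to 85 mm and grips with 20 to 120 N. Pads are 22 mm wide; open, the fingers measure 114 mm over their backs; the gripper's body (76 mm by 85 mm) begins 54 mm behind the grasp point. The pads swing forward as they close: fully open they stand 13 mm farther back than shut.
Start: joints at [59.404, 23.554, -0.728, 91.456, 0.321, 64.991, -4.71], TCP at [0.281, -0.558, 0.231] pointing down, gripper open.
Joint ranges: [-169.25, 169.25], [-16.82, 113.86], [-84.01, 82.57], [7.8, 145.47], [-59.2, 239.2], [7.22, 106.19], [-163.78, 163.78]. Speed limits (degrees/s): [136.94, 136.94, 172.46, 172.46, 180, 180, 180].

INTERFACE

Orientations are given as [roll, pitch, yaw] about the fixed x, y, z axes, in that order (R = Rz(yaw) Ry(pitch) Rx(roll)).
In Python, from station import * gives the robot as it stands.
- The arm moves only by the tool jog_arm, never from a script. Its argument "rows" is a list of rows, each an object with "hand": the closure, from 0 (fully open) to 1 (shut); "slide": the shift along the tool's x, y, z in mm, a list of three; "dr": the turn, a rotation vector about the tool's x, y, z in degrees, a list of three. A call has 1 to 8 rows; each row shifts and turns the pose as measured when the row begins, along the tool's axes as they then stand; what a row does not reach is not made up. A row lasts 1/10 s, in which the tool goes at most 50 mm and 8.59 degrees, less where a joint would pass 70% of its speed; a pose out of reach is approached as far as the arm can. A call is refused whole if a number of a shift passes 50 or a number of a turn 8.59, either way. A call with a gripper value outside its range is refused whole. The fingers move at their own pace and stop on an object; the grip force is fixed at half the most. Time passes only in rows, so rows that do not move let the fingers close. It gives the time, the measured TCP pose, the force and the opening at its end, in the units of the state.
- observe(): the state, without advancing time (a new reading comes with each control period).
- capture(name): name is "side" or "top" or "wrist"; returns the picture (384x512x3 uint8, red, green, blue); there is no depth.
- camera_info(name): a dict with "vfov" (degrees; the focal length in pixels is half the picture's height over the tangent of half this angle, whatever the lens; pixels are square), "cx", "cy" (the principal point, pixels), "R" (3x3) and "t" (3): a world point X has camera coordinates R X + t. Camera axes: x right, y down, z forward; pixel columns grow to the right and rows downward; lengths in m; the calibration is good to about 2 mm. A picture is of the moment at which its call begins: read the wrist's pose just before it. camera_info takes no time and is no camera call; for the wrist camera it gives the pose at the moment of the call.
- close_job(): hands the job in, once; it reports no verdict.
The state is a dict: "t": time; "joint_pos": joint angles; "dq": joint speeds; "tau": joint torques, N m; "position": TCP position; "tool_rot": TCP orientation; "ft_force": force on the tool from outside, world axes, zero at the start; "moment": the same for the moment, N m; "grip_width": finger opening in m.
Only numpy, scipy, OpenCV 4.12 (cv2) and the standard library are available. Lean on these libraries where they do the work, as an engineer would, in place of code of your own. Each camera call takes 0.05 s, during which the arm holds its last target.

## Working session

There is one attempt and no reset: what is moved stays moved. The work goes in short steps, Python scripts to look and compute and a tool call to move; the robot and the scene stay as the last step left them, time stands still between calls to the robot, and variables do not carry over. Pictures are saved under pics/ and viewed, and the job is handed in when it is done.

Besides the shell and the picture viewer there is one more tool, called after "Emit:" by a JSON object that holds its "op" and its "data". jog_arm: Moves the arm, as the interface text tells. Its arguments: {"type":"object","properties":{"rows":{"type":"array"}},"required":["rows"]}

```bash
ls; mkdir -p pics; python3 - <<'E'
from station import *
import cv2
print(observe())
for n in ["side","top","wrist"]:
    i=camera_info(n); print(n,i)
    cv2.imwrite(f"pics/{n}0.png",cv2.cvtColor(capture(n),cv2.COLOR_RGB2BGR))
E
```

```text
pics
{'t': 0.0, 'joint_pos': array([59.40306314, 23.60054402, -0.72943615, 91.50664201,  0.32098985,
       64.99221663, -4.70935449]), 'dq': array([ 0.00913621, -0.02016856, -0.03785375, -0.0710674 , -0.03843349,
       -0.03011532, -0.01776604]), 'tau': array([ 1.89488583e-04, -6.00612473e+01,  6.82065357e-01, -2.99406087e+01,
        1.38393612e-02,  1.04789445e-02, -3.30983164e-05]), 'position': array([ 0.28045104, -0.5579485 ,  0.23042874]), 'tool_rot': array([-1.79902866e+02,  6.63432826e-03,  2.66922112e+01]), 'ft_force': array([-0.30437899,  0.08837026, -0.06921255]), 'moment': array([-0.02796051,  0.01158477, -0.01517868]), 'grip_width': 0.08523555110054709}
side {'vfov': 49.821774204734815, 'cx': 247.60691555046984, 'cy': 196.26409899444997, 'R': array([[-0.97728912, -0.21182829, -0.00589502],
       [-0.10750188,  0.51955904, -0.84764483],
       [ 0.18261796, -0.82776034, -0.53053133]]), 't': array([0.47566328, 0.16673773, 1.06220666])}
top {'vfov': 48.52297163787161, 'cx': 255.05070038851275, 'cy': 187.46667797228986, 'R': array([[-0.01585215, -0.9998478 , -0.00728627],
       [-0.99693907,  0.01636316, -0.07645095],
       [ 0.07655854,  0.00605205, -0.99704672]]), 't': array([-0.07430675,  0.48947117,  1.63821415])}
wrist {'vfov': 68.36605050983275, 'cx': 255.3489144291658, 'cy': 193.92527878244064, 'R': array([[ 4.49033020e-01, -8.93515085e-01,  3.72885106e-04],
       [-8.62978145e-01, -4.33578537e-01,  2.59380751e-01],
       [-2.31598938e-01, -1.16792314e-01, -9.65775071e-01]]), 't': array([-0.624182  , -0.03307369,  0.37718585])}
```

View pics/side0.png

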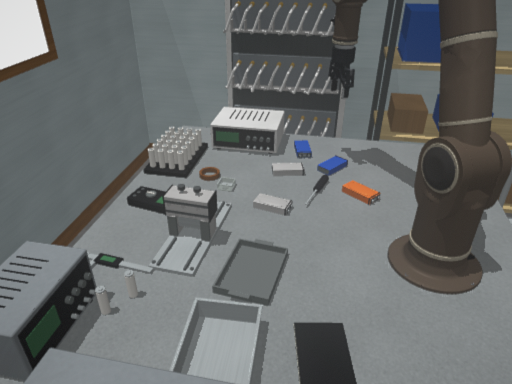

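View pics/top0.png

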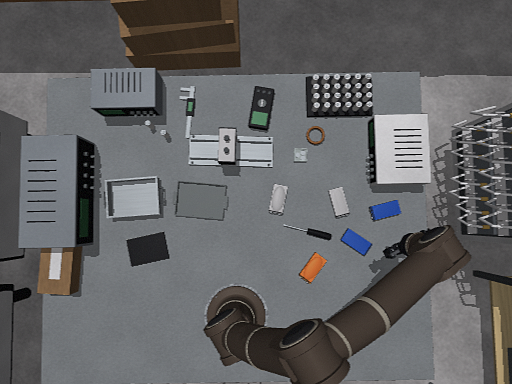

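View pics/wrist0.png

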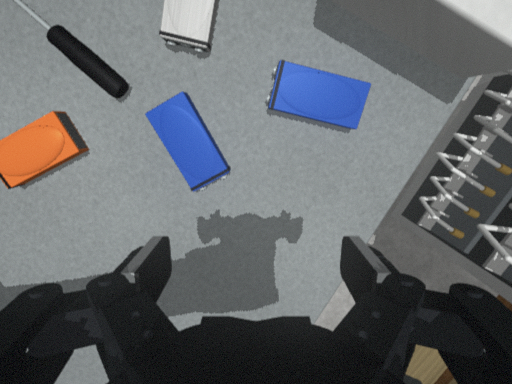

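Look-alikes in the top picture are the blue cells at (356,241) and (385,210) and the orange one at (313,267). The two white/silver cells are at (278,199) and (339,202). The silver one at (278,199) is nearer the gauge (230,148). I'll check it in a close crop.

```bash
cat > h.py <<'E'
from station import *
import numpy as np, cv2
def K(i):
    f=192/np.tan(np.radians(i['vfov'])/2); return f
def ray(i,u,v):
    f=K(i); R=np.array(i['R']);t=np.array(i['t'])
    return -R.T@t, R.T@np.array([(u-i['cx'])/f,(v-i['cy'])/f,1])
def onz(i,u,v,z):
    c,d=ray(i,u,v); return c+d*(z-c[2])/d[2]
def proj(i,X):
    f=K(i); p=np.array(i['R'])@np.array(X)+i['t']; return p[0]/p[2]*f+i['cx'],p[1]/p[2]*f+i['cy']
def crop(img,x0,y0,x1,y1,s,name,grid=10):
    c=cv2.resize(cv2.cvtColor(img[y0:y1,x0:x1],cv2.COLOR_RGB2BGR),None,fx=s,fy=s,interpolation=cv2.INTER_CUBIC)
    for x in range((x0//grid+1)*grid,x1,grid):
        cv2.line(c,((x-x0)*s,0),((x-x0)*s,6),(0,0,255),1); cv2.putText(c,str(x),((x-x0)*s-10,18),0,.38,(0,0,255),1)
    for y in range((y0//grid+1)*grid,y1,grid):
        cv2.line(c,(0,(y-y0)*s),(6,(y-y0)*s),(0,0,255),1); cv2.putText(c,str(y),(8,(y-y0)*s+4),0,.38,(0,0,255),1)
    cv2.imwrite(name,c)
E
python3 - <<'E'
from h import *
im=cv2.cvtColor(cv2.imread("pics/top0.png"),cv2.COLOR_BGR2RGB)
crop(im,260,175,360,230,8,"pics/t_cells.png")
crop(im,170,115,290,185,6,"pics/t_gauge.png")
crop(im,90,165,240,235,5,"pics/t_trays.png")
im=cv2.cvtColor(cv2.imread("pics/side0.png"),cv2.COLOR_BGR2RGB)
crop(im,240,155,310,215,10,"pics/s_cells.png")
E
```

```text
(no output)
```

View pics/t_cells.png

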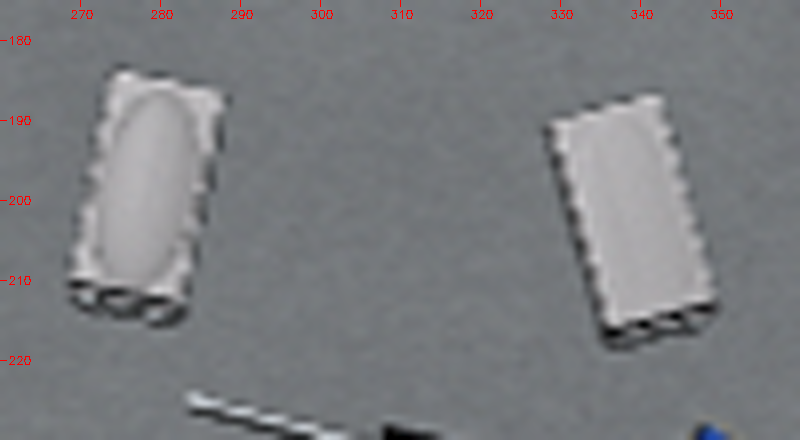

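View pics/t_gauge.png

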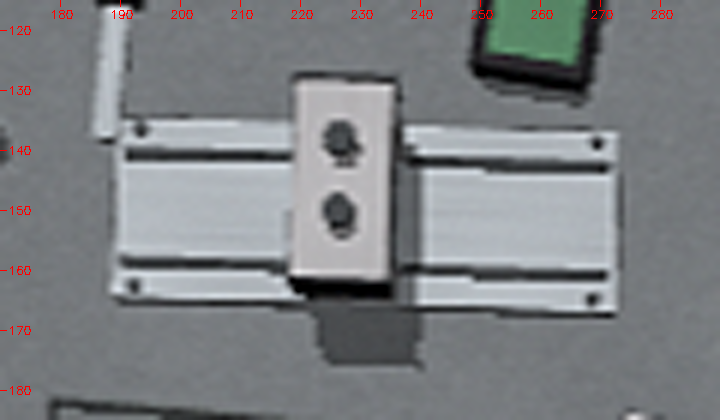

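View pics/t_trays.png

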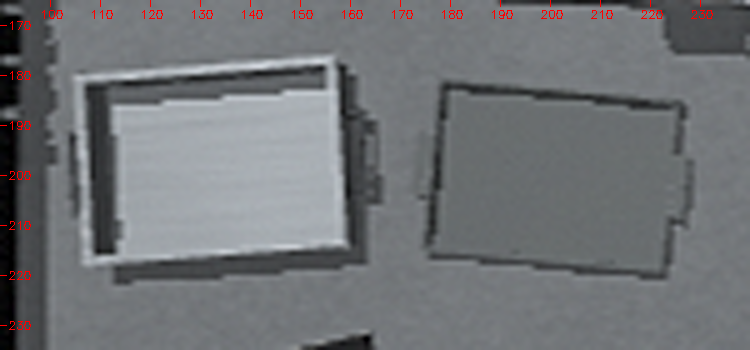

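View pics/s_cells.png

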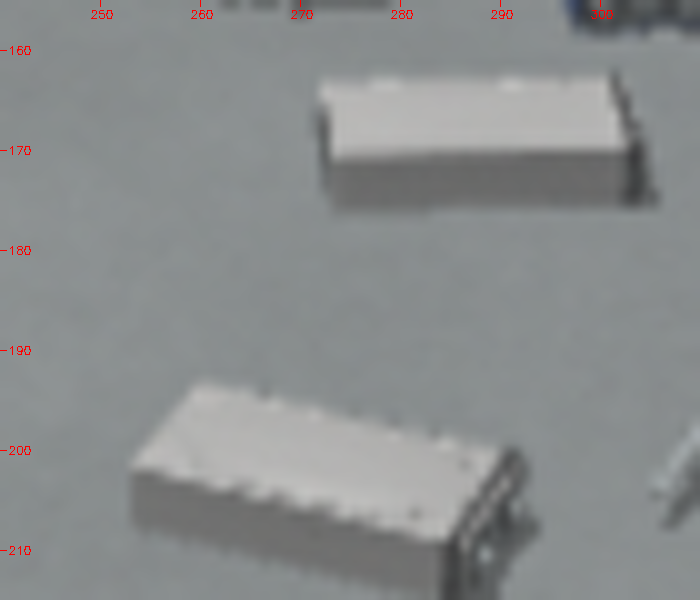

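The crop shows the near silver cell, about (278,198), with its terminals toward the robot and a strong bulge shading. The far one, about (339,203), looks flatter. Nothing else there is silver, so the near cell is the one to check. Next I'll compute the poses.

```bash
python3 - <<'E'
from h import *
i=camera_info("top")
def P(l,z): return np.array([onz(i,u,v,z) for u,v in l])[:,:2]
def rect(n,l,z):
    q=P(l,z); print(n,(q*1000).round(0).tolist(),"c",(q.mean(0)*1000).round(1), "L",[round(1000*np.linalg.norm(q[k]-q[(k+1)%4])) for k in range(4)])
    return q
# order: TL,TR,BR,BL
g=rect("gauge",[(189.7,134.7),(272.8,136.7),(272.5,167),(188.8,164.5)],.012)
d=(g[0]+g[3]-g[1]-g[2])/2; print("feed dir ang",np.degrees(np.arctan2(d[1],d[0])))
u=d/np.linalg.norm(d); c=g.mean(0); print("gauge origin",c+u*0.015)
cl=rect("cell",[(274.5,183.8),(288,187),(283.3,213),(268.8,210)],.024)
d=(cl[0]+cl[1]-cl[2]-cl[3])/2;print("ang",np.degrees(np.arctan2(d[1],d[0])))
rect("cellfar",[(328.5,190.5),(342.5,187),(349.5,212.5),(335,216)],.024)
t=rect("tray",[(179,182),(226.5,186),(223,220),(176,216)],.022)
d=(t[0]+t[3]-t[1]-t[2])/2;print("ang",np.degrees(np.arctan2(d[1],d[0])))
t=rect("tub",[(105,180),(156,176.5),(159.5,214),(106.5,218)],.055)
d=(t[0]+t[3]-t[1]-t[2])/2;print("ang",np.degrees(np.arctan2(d[1],d[0])))
print(K(i))
print(observe()['tool_rot'])
E
```

```text
gauge [[702.0, 172.0], [688.0, -155.0], [568.0, -152.0], [583.0, 176.0]] c [635.3  10.4] L [328, 120, 329, 118]
feed dir ang 87.46478806657332
gauge origin [0.63596    0.02543043]
cell [[501.0, -158.0], [488.0, -210.0], [387.0, -190.0], [400.0, -134.0]] c [ 443.8 -172.8] L [54, 102, 57, 104]
ang -12.395591438187953
cellfar [[471.0, -366.0], [484.0, -421.0], [385.0, -445.0], [373.0, -388.0]] c [ 428.3 -404.9] L [56, 102, 58, 101]
tray [[514.0, 213.0], [495.0, 29.0], [364.0, 43.0], [382.0, 225.0]] c [439.  127.6] L [186, 132, 183, 132]
ang 84.24012400067083
tub [[523.0, 490.0], [534.0, 295.0], [390.0, 281.0], [379.0, 483.0]] c [456.5 387.2] L [195, 144, 202, 145]
ang 93.19545709828822
425.9961304000583
[-1.79927568e+02  4.96129194e-03  2.66893655e+01]
```

```bash
cat >> h.py <<'E'
from scipy.spatial.transform import Rotation as Ro
def down(yaw,tilt=0):
    # tool pointing down, yaw; tilt: turn about tool y so that z leans toward +tool x (forward)
    return Ro.from_euler('xyz',[180,0,yaw],degrees=True)*Ro.from_euler('y',tilt,degrees=True)
def cur():
    o=observe(); return np.array(o['position']),Ro.from_euler('xyz',o['tool_rot'],degrees=True),o
def need(pos,rot=None):
    p,R,o=cur()
    s=R.inv().apply(np.array(pos)-p)*1000
    d=(R.inv()*rot).as_rotvec(degrees=True) if rot is not None else np.zeros(3)
    n=int(np.ceil(max(abs(s).max()/50,abs(d).max()/8.59)))
    print("slide total",s.round(1),"turn total",d.round(1),"rows>=",n)
E
python3 -c "
from h import *
need([.45,-.173,.26]);need([.45,-.173,.26],down(167.6))"
```

```text
slide total [ 324.4 -268.   -29.1] turn total [0. 0. 0.] rows>= 7
slide total [ 324.4 -268.   -29.1] turn total [-0.000e+00 -1.000e-01 -1.409e+02] rows>= 17
```

Emit:
{"op": "jog_arm", "data": {"rows": [{"hand": 0, "slide": [40, -33, -4], "dr": [0, 0, 0]}, {"hand": 0, "slide": [40, -33, -4], "dr": [0, 0, 0]}, {"hand": 0, "slide": [40, -33, -4], "dr": [0, 0, 0]}, {"hand": 0, "slide": [40, -33, -4], "dr": [0, 0, 0]}, {"hand": 0, "slide": [40, -33, -4], "dr": [0, 0, 0]}, {"hand": 0, "slide": [40, -33, -4], "dr": [0, 0, 0]}, {"hand": 0, "slide": [40, -33, -4], "dr": [0, 0, 0]}, {"hand": 0, "slide": [40, -33, -4], "dr": [0, 0, 0]}]}}

```text
t: 0.95
position: [0.4393, -0.1942, 0.2583]
tool_rot: [-179.8, 0.3, 25.9]
ft_force: [1.8, -0.9, 0.1]
grip_width: 0.0853
```

Emit:
{"op": "jog_arm", "data": {"rows": [{"hand": 0, "slide": [0, 0, 0], "dr": [0, 0, -8.5]}, {"hand": 0, "slide": [0, 0, 0], "dr": [0, 0, -8.5]}, {"hand": 0, "slide": [0, 0, 0], "dr": [0, 0, -8.5]}, {"hand": 0, "slide": [0, 0, 0], "dr": [0, 0, -8.5]}, {"hand": 0, "slide": [0, 0, 0], "dr": [0, 0, -8.5]}, {"hand": 0, "slide": [0, 0, 0], "dr": [0, 0, -8.5]}, {"hand": 0, "slide": [0, 0, 0], "dr": [0, 0, -8.5]}, {"hand": 0, "slide": [0, 0, 0], "dr": [0, 0, -8.5]}]}}

```text
t: 1.75
position: [0.4423, -0.1833, 0.2581]
tool_rot: [-179.7, -0.2, 94.9]
ft_force: [0.3, 0.0, 1.0]
grip_width: 0.0854
```

```bash
python3 -c "
from h import *
print(observe()['joint_pos'].round(1))
need([.45,-.173,.26],down(167.6))"
```

```text
[ 35.7   9.4 -21.3 107.6   3.7  64.   17.9]
slide total [ 9.6  8.6 -1.9] turn total [ -0.1  -0.4 -72.7] rows>= 9
```

Emit:
{"op": "jog_arm", "data": {"rows": [{"hand": 0, "slide": [0, 0, 0], "dr": [0, 0, -8.5]}, {"hand": 0, "slide": [0, 0, 0], "dr": [0, 0, -8.5]}, {"hand": 0, "slide": [0, 0, 0], "dr": [0, 0, -8.5]}, {"hand": 0, "slide": [0, 0, 0], "dr": [0, 0, -8.5]}, {"hand": 0, "slide": [0, 0, 0], "dr": [0, 0, -8.5]}, {"hand": 0, "slide": [0, 0, 0], "dr": [0, 0, -8.5]}, {"hand": 0, "slide": [0, 0, 0], "dr": [0, 0, -8.5]}, {"hand": 0, "slide": [0, 0, 0], "dr": [0, 0, -8.5]}]}}

```text
t: 2.55
position: [0.4406, -0.183, 0.2566]
tool_rot: [179.9, -0.5, 163.6]
ft_force: [0.4, 0.3, 0.7]
grip_width: 0.0856
```

```bash
python3 - <<'E'
from h import *
i=camera_info("wrist"); im=capture("wrist"); np.save("w1.npy",im)
import pickle; pickle.dump(i,open("w1.pkl","wb"))
crop(im,0,0,512,384,1,"pics/w1.png",50)
need([.45,-.173,.26],down(167.6)); print(observe()['joint_pos'].round(1))
E
```

```text
slide total [-6.4 12.2 -3.5] turn total [ 0.1 -0.6 -3.4] rows>= 1
[ 42.4  10.3 -28.9 107.4   5.4  64.2  85.6]
```

View pics/w1.png

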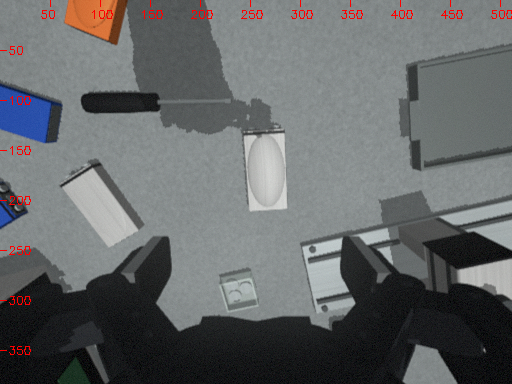

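The picture shows the near cell at (265,170), terminals at the top around row 130, with a clear oval bulge. The other cell at (103,205) is flat. I'll refine the corners.

```bash
python3 - <<'E'
from h import *
im=np.load("w1.npy")
crop(im,225,115,305,225,7,"pics/w1c.png")
crop(im,290,180,400,330,5,"pics/w1g.png")
E
```

```text
(no output)
```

View pics/w1c.png

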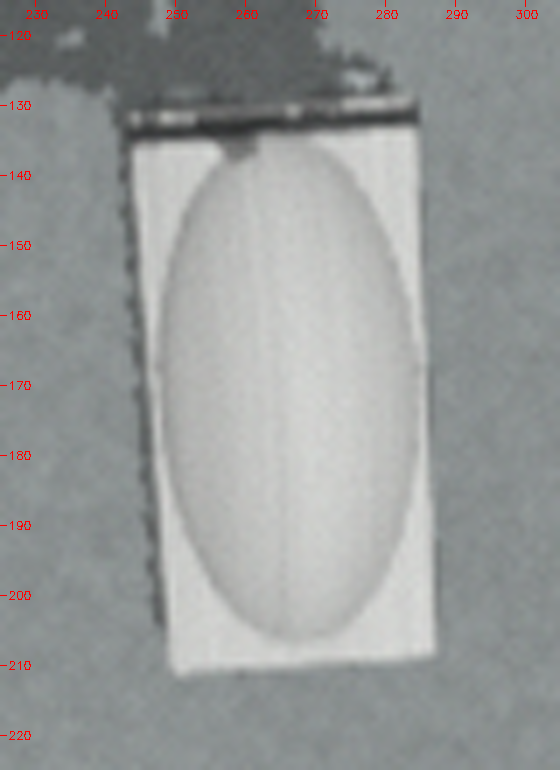

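View pics/w1g.png

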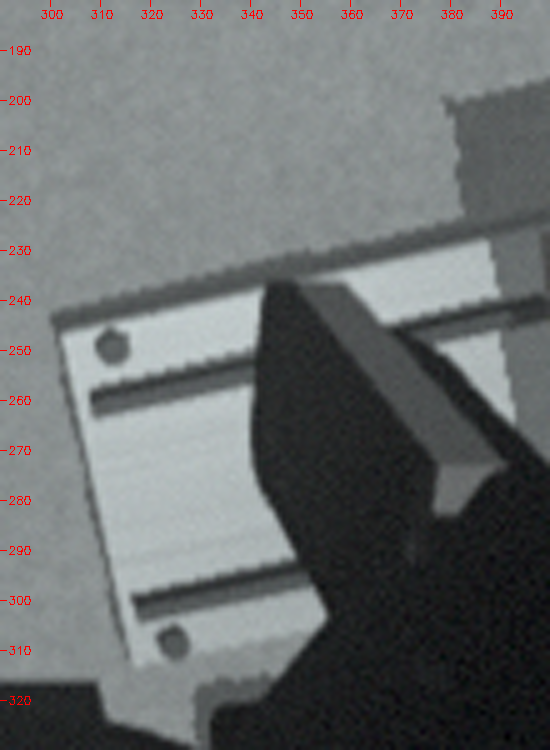

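```bash
python3 - <<'E'
from h import *
import pickle
i=pickle.load(open("w1.pkl","rb"))
q=np.array([onz(i,u,v,.024) for u,v in [(243.8,135.4),(284.6,133.2),(287.4,208.8),(249.8,211.3)]])[:,:2]
print((q*1000).round(1)); 
L=[round(1000*np.linalg.norm(q[k]-q[(k+1)%4]),1) for k in range(4)]; print(L)
d=(q[0]+q[1]-q[2]-q[3])/2; a=np.arctan2(d[1],d[0]); u=d/np.linalg.norm(d); pe=(q[2]+q[3])/2
print("ang",np.degrees(a),"mid",q.mean(0),"centre from plain end",pe+u*.055)
g=np.array([onz(i,u,v,.012) for u,v in [(302,246),(316,313),(387,228)]]); print("gauge near corner, far corner, edge pt",(g*1000).round(1), np.linalg.norm(g[0]-g[1]))
d=g[2]-g[0]; print(np.degrees(np.arctan2(d[1],d[0])))
d=g[0]-g[1]; print(np.degrees(np.arctan2(d[1],d[0])))
s=np.array([onz(i,u,v,.018) for u,v in [(308,258),(316.5,298),(399,239.5)]]); print("strips",(s*1000).round(1),np.linalg.norm(s[0]-s[1]))
E
```

```text
[[ 392.5 -184.1]
 [ 404.8 -132.3]
 [ 505.4 -155. ]
 [ 494.1 -206.3]]
[np.float64(53.2), np.float64(103.1), np.float64(52.5), np.float64(104.0)]
ang 167.4740446996693 mid [ 0.44919666 -0.16942694] centre from plain end [ 0.44606454 -0.16873108]
gauge near corner, far corner, edge pt [[ 571.5 -148.7   12. ]
 [ 689.8 -155.3   12. ]
 [ 578.8  -22.6   12. ]] 0.11847254707890822
86.70629690003226
176.80177001647778
strips [[ 589.7 -145.    18. ]
 [ 659.1 -148.5   18. ]
 [ 598.3  -11.1   18. ]] 0.06947820500508523
```

The swelling is plain to see, but I'll still test it on the gauge. Grasp target is (0.4455, -0.1695) at yaw 167.5.

```bash
python3 -c "
from h import *
need([.4455,-.1695,.06],down(167.5))"
```

```text
slide total [ -3.   14.  196.6] turn total [ 0.1 -0.6 -3.3] rows>= 4
```

Emit:
{"op": "jog_arm", "data": {"rows": [{"hand": 0, "slide": [-1.5, 7, 10], "dr": [0, -0.6, -3.3]}, {"hand": 0, "slide": [-1.5, 7, 30], "dr": [0, 0, 0]}, {"hand": 0, "slide": [0, 0, 40], "dr": [0, 0, 0]}, {"hand": 0, "slide": [0, 0, 40], "dr": [0, 0, 0]}, {"hand": 0, "slide": [0, 0, 40], "dr": [0, 0, 0]}, {"hand": 0, "slide": [0, 0, 30], "dr": [0, 0, 0]}, {"hand": 0, "slide": [0, 0, 0], "dr": [0, 0, 0]}]}}

```text
t: 3.3
position: [0.4489, -0.1707, 0.0619]
tool_rot: [180.0, 0.4, 166.3]
ft_force: [-1.1, 1.0, 0.5]
grip_width: 0.0854
```

```bash
python3 - <<'E'
from h import *
need([.4455,-.1695,.003],down(167.5))
i=camera_info("wrist"); im=capture("wrist")
crop(im,0,0,512,384,1,"pics/w2.png",50)
for z,p in [(.024,"t")]:
  for s in [(-55,-27),(-55,27),(55,27),(55,-27)]:
    a=np.radians(167.5); X=[.4455+(s[0]*np.cos(a)-s[1]*np.sin(a))/1000,-.1695+(s[0]*np.sin(a)+s[1]*np.cos(a))/1000,z]; print(np.round(proj(i,X),1))
E
```

```text
slide total [ 3.9  0.4 58.9] turn total [ 0.   0.4 -1.2] rows>= 2
[294.  283.9]
[219.4 285.2]
[209.8 129.8]
[296.7 127.9]
```

View pics/w2.png

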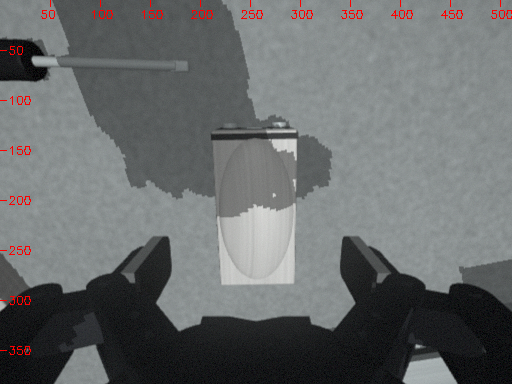

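The cell's corners match the prediction within 2 px and it sits centred between the fingers (u≈256). Descending and gripping.

Emit:
{"op": "jog_arm", "data": {"rows": [{"hand": 0, "slide": [4, 0.4, 20], "dr": [0, 0.4, -1.2]}, {"hand": 0, "slide": [0, 0, 25], "dr": [0, 0, 0]}, {"hand": 0, "slide": [0, 0, 14], "dr": [0, 0, 0]}, {"hand": 0, "slide": [0, 0, 0], "dr": [0, 0, 0]}]}}

```text
t: 3.75
position: [0.4516, -0.1717, 0.0096]
tool_rot: [-179.9, 0.6, 167.2]
ft_force: [-0.1, 0.9, 0.3]
grip_width: 0.0854
```

```bash
python3 -c "
from h import *
need([.4455,-.1695,.003],down(167.5))"
```

```text
slide total [6.5 0.8 6.5] turn total [-0.1  0.6 -0.3] rows>= 1
```

Emit:
{"op": "jog_arm", "data": {"rows": [{"hand": 0, "slide": [6.5, 0.8, 5], "dr": [0, 0.6, 0]}, {"hand": 0, "slide": [0, 0, 1.5], "dr": [0, 0, 0]}, {"hand": 1, "slide": [0, 0, 0], "dr": [0, 0, 0]}, {"hand": 1, "slide": [0, 0, 0], "dr": [0, 0, 0]}, {"hand": 1, "slide": [0, 0, 0], "dr": [0, 0, 0]}, {"hand": 1, "slide": [0, 0, 0], "dr": [0, 0, 0]}, {"hand": 1, "slide": [0, 0, 0], "dr": [0, 0, 0]}]}}

```text
t: 4.45
position: [0.4473, -0.1704, 0.0071]
tool_rot: [-179.8, 0.3, 167.1]
ft_force: [-0.5, 0.4, -4.5]
grip_width: 0.0527
```

```bash
python3 - <<'E'
from h import *
need([.4455,-.1695,.003],down(167.5))
im=capture("wrist")
crop(im,0,0,512,384,1,"pics/w3.png",50)
E
```

```text
slide total [2.  0.5 4. ] turn total [-0.2  0.3 -0.4] rows>= 1
```

View pics/w3.png

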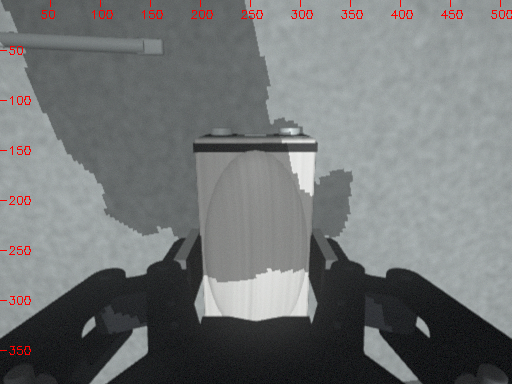

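Gripped at 53 mm. The hand came to rest at TCP z of about 7 mm. Lifting.

Emit:
{"op": "jog_arm", "data": {"rows": [{"hand": 1, "slide": [0, 0, -10], "dr": [0, 0, 0]}, {"hand": 1, "slide": [0, 0, -20], "dr": [0, 0, 0]}, {"hand": 1, "slide": [0, 0, -30], "dr": [0, 0, 0]}, {"hand": 1, "slide": [0, 0, -35], "dr": [0, 0, 0]}, {"hand": 1, "slide": [0, 0, -35], "dr": [0, 0, 0]}, {"hand": 1, "slide": [0, 0, -20], "dr": [0, 0, 0]}, {"hand": 1, "slide": [0, 0, 0], "dr": [0, 0, 0]}]}}

```text
t: 5.2
position: [0.4445, -0.1682, 0.164]
tool_rot: [-179.9, -0.0, 167.2]
ft_force: [0.8, -0.1, -4.0]
grip_width: 0.0526
```

Emit:
{"op": "jog_arm", "data": {"rows": [{"hand": 1, "slide": [0, 0, 0], "dr": [0, 0, 7]}, {"hand": 1, "slide": [0, 0, 0], "dr": [0, 0, 8]}, {"hand": 1, "slide": [0, 0, 0], "dr": [0, 0, 8]}, {"hand": 1, "slide": [0, 0, 0], "dr": [0, 0, 8]}, {"hand": 1, "slide": [0, 0, 0], "dr": [0, 0, 8]}, {"hand": 1, "slide": [0, 0, 0], "dr": [0, 0, 8]}, {"hand": 1, "slide": [0, 0, 0], "dr": [0, 0, 8]}, {"hand": 1, "slide": [0, 0, 0], "dr": [0, 0, 8]}]}}

```text
t: 6.0
position: [0.4381, -0.1667, 0.1564]
tool_rot: [-179.4, -0.2, 101.9]
ft_force: [-0.5, 0.9, -4.2]
grip_width: 0.0529
```

```bash
python3 -c "
from h import *
print(observe()['joint_pos'].round(1),observe()['ft_force'])
need([.6317,-.0978,.15],down(87.1))"
```

```text
[ 30.4  15.  -18.1 115.9   6.   50.6  20.8] [-0.51450483  0.85347147 -4.17522406]
slide total [ 27.6 203.7   4.2] turn total [-0.7 -0.2 14.8] rows>= 5
```

Emit:
{"op": "jog_arm", "data": {"rows": [{"hand": 1, "slide": [5, 25, 0], "dr": [0, 0, 0]}, {"hand": 1, "slide": [6, 40, 0], "dr": [0, 0, 0]}, {"hand": 1, "slide": [6, 40, 0], "dr": [0, 0, 0]}, {"hand": 1, "slide": [6, 40, 0], "dr": [0, 0, 0]}, {"hand": 1, "slide": [5, 35, 0], "dr": [0, 0, 0]}, {"hand": 1, "slide": [0, 20, 0], "dr": [-0.7, 0, 7]}, {"hand": 1, "slide": [0, 0, 0], "dr": [0, 0, 7]}, {"hand": 1, "slide": [0, 0, 0], "dr": [0, 0, 0]}]}}

```text
t: 6.8
position: [0.627, -0.0953, 0.1382]
tool_rot: [-178.8, -0.3, 87.0]
ft_force: [-0.1, -0.8, -4.1]
grip_width: 0.0525
```

```bash
python3 - <<'E'
from h import *
need([.6317,-.0978,.15],down(87.1))
im=capture("top");crop(im,200,110,320,210,6,"pics/t4.png")
im=capture("wrist");crop(im,0,0,512,384,1,"pics/w4.png",50)
im=capture("side");crop(im,130,130,310,280,4,"pics/s4.png")
E
```

```text
slide total [ -2.2   4.6 -11.9] turn total [-1.2 -0.3 -0.1] rows>= 1
```

View pics/t4.png

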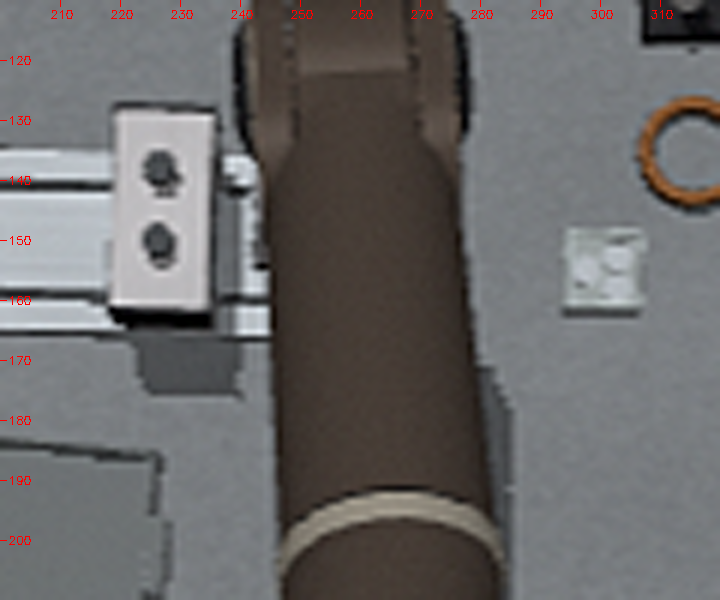

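View pics/w4.png

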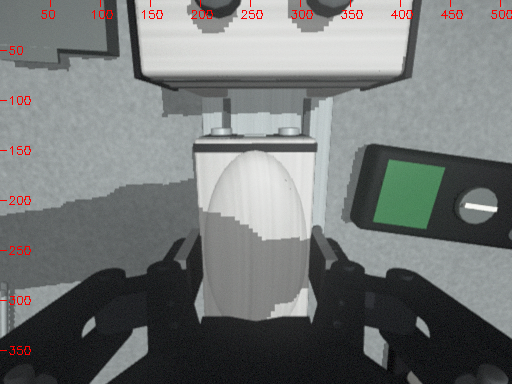

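View pics/s4.png

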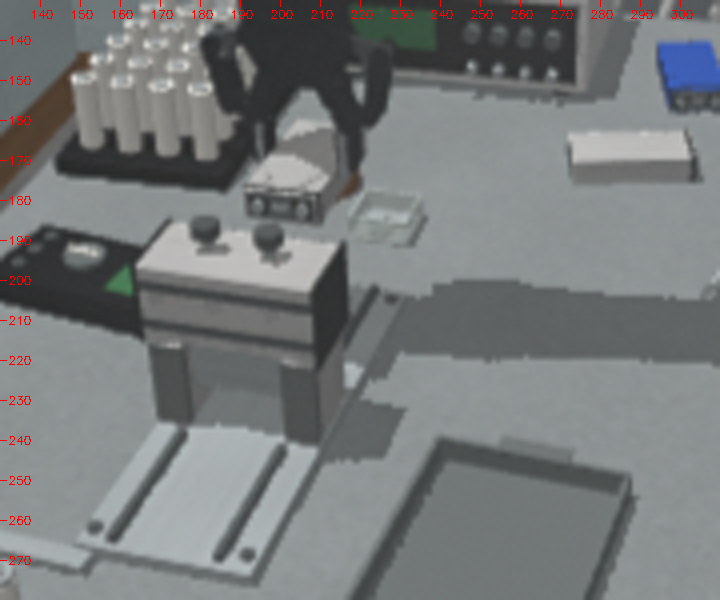

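The wrist view shows the cell in hand facing the bridge with its terminals forward. The beam's front edge is near row 78, u 135–410. I'll use it to check the gauge centreline.

```bash
python3 - <<'E'
from h import *
i=camera_info("wrist")
im=capture("wrist"); np.save("w5.npy",im)
crop(im,120,55,420,145,2,"pics/w5a.png",20)
crop(im,125,55,225,145,6,"pics/w5l.png")
crop(im,295,55,425,145,6,"pics/w5r.png")
a=np.radians(87.1)
for o in ([.638,.027],[.636,.0254]):
  for n,x,y,z in [("beamtopL",-62,-38,140),("beamtopR",62,-38,140),("beambotL",-62,-38,80),("beambotR",62,-38,80),("stripinL",-33,-45,18),("stripinR",33,-45,18),("baseL",-60,-60,12),("baseR",60,-60,12)]:
    X=[o[0]+(x*np.sin(a)+y*np.cos(a))/1000,o[1]+(-x*np.cos(a)+y*np.sin(a))/1000,z/1000]
    print(n,np.round(proj(i,X),1),end=" ")
  print()
E
```

```text
beamtopL [134.8  74.6] beamtopR [400.2  74.6] beambotL [173.1  88.1] beambotR [357.5  88.2] stripinL [226.8 103.8] stripinR [300.9 103.9] baseL [198.9 121. ] baseR [328.7 121.4] 
beamtopL [131.1  78.5] beamtopR [395.5  78.5] beambotL [170.4  90.7] beambotR [354.4  90.9] stripinL [224.7 105.7] stripinR [298.7 105.9] baseL [197.  122.8] baseR [326.5 123.2]
```

View pics/w5l.png

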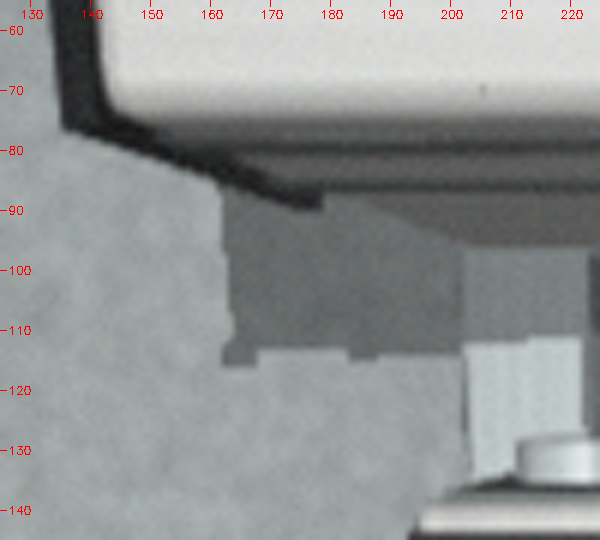

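View pics/w5r.png

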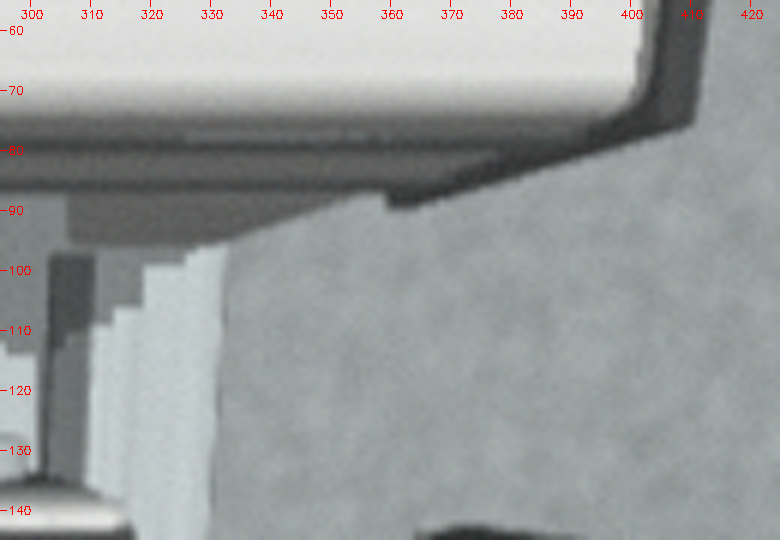

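Emit:
{"op": "jog_arm", "data": {"rows": [{"hand": 1, "slide": [-2, 7, 0], "dr": [-1.2, -0.3, 0]}, {"hand": 1, "slide": [0, 0, 25], "dr": [0, 0, 0]}, {"hand": 1, "slide": [0, 0, 25], "dr": [0, 0, 0]}, {"hand": 1, "slide": [0, 0, 20], "dr": [0, 0, 0]}, {"hand": 1, "slide": [0, 0, 10], "dr": [0, 0, 0]}, {"hand": 1, "slide": [0, 0, 0], "dr": [0, 0, 0]}]}}

```text
t: 7.6
position: [0.6365, -0.1031, 0.0604]
tool_rot: [179.2, 0.2, 87.4]
ft_force: [-0.1, 1.0, -2.6]
grip_width: 0.0526
```

```bash
python3 - <<'E'
from h import *
need([.6342,-.0978,.021],down(87.1))
i=camera_info("wrist")
im=capture("wrist");crop(im,0,0,512,384,1,"pics/w6.png",50)
im=capture("side");crop(im,130,150,260,280,4,"pics/s6.png")
E
```

```text
slide total [ 5.4 -3.  39.3] turn total [0.8 0.2 0.3] rows>= 1
```

View pics/w6.png

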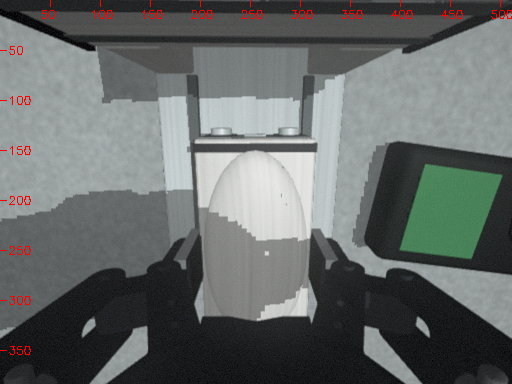

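View pics/s6.png

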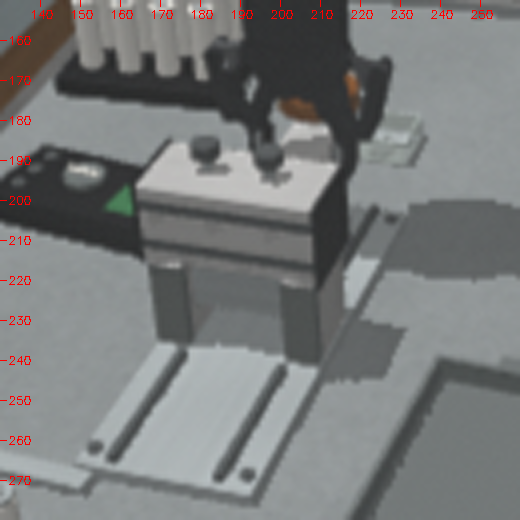

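Strips at u≈193 and 308 (middle 250) and the cell's middle at 255 agree with the -3 mm correction still to make. Lowering.

Emit:
{"op": "jog_arm", "data": {"rows": [{"hand": 1, "slide": [5, -3, 8], "dr": [0.8, 0.2, 0.3]}, {"hand": 1, "slide": [0, 0, 12], "dr": [0, 0, 0]}, {"hand": 1, "slide": [0, 0, 8], "dr": [0, 0, 0]}, {"hand": 1, "slide": [0, 0, 0], "dr": [0, 0, 0]}]}}

```text
t: 8.1
position: [0.6369, -0.0976, 0.0349]
tool_rot: [179.6, 0.0, 87.1]
ft_force: [-0.1, 0.2, -4.2]
grip_width: 0.0522
```

```bash
python3 - <<'E'
from h import *
need([.6342,-.0978,.019],down(87.1))
im=capture("wrist");crop(im,100,30,400,250,2,"pics/w7.png",20)
E
```

```text
slide total [-0.3 -2.8 15.9] turn total [0.4 0.  0. ] rows>= 1
```

View pics/w7.png

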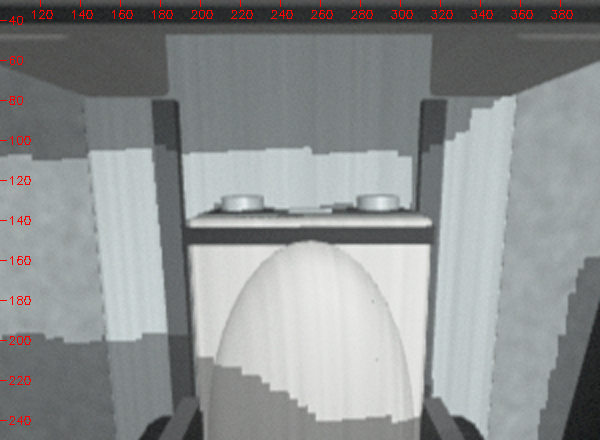

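Emit:
{"op": "jog_arm", "data": {"rows": [{"hand": 1, "slide": [0, -3, 0], "dr": [0.4, 0, 0]}, {"hand": 1, "slide": [0, -1, 5], "dr": [0, 0, 0]}, {"hand": 1, "slide": [0, 0, 4], "dr": [0, 0, 0]}, {"hand": 1, "slide": [0, 0, 0], "dr": [0, 0, 0]}]}}

```text
t: 8.55
position: [0.6332, -0.0976, 0.0262]
tool_rot: [180.0, 0.1, 87.1]
ft_force: [0.3, -0.1, -4.6]
grip_width: 0.053
```

```bash
python3 - <<'E'
from h import *
need([.6342,-.0978,.019],down(87.1))
im=capture("wrist");crop(im,100,30,400,250,2,"pics/w8.png",20)
E
```

```text
slide total [-0.1  1.   7.2] turn total [ 0.   0.1 -0. ] rows>= 1
```

View pics/w8.png

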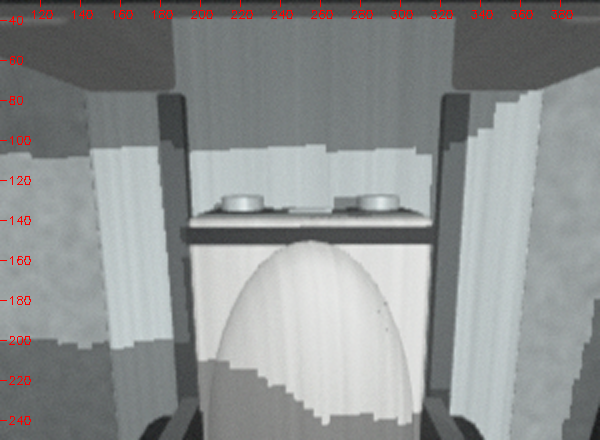

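Emit:
{"op": "jog_arm", "data": {"rows": [{"hand": 1, "slide": [0, 1, 3], "dr": [0, 0, 0]}, {"hand": 1, "slide": [0, 0, 2.5], "dr": [0, 0, 0]}, {"hand": 1, "slide": [0, 0, 0], "dr": [0, 0, 0]}]}}

```text
t: 8.9
position: [0.6348, -0.0978, 0.0208]
tool_rot: [179.9, 0.1, 87.1]
ft_force: [-0.4, -0.1, -4.6]
grip_width: 0.0521
```

Emit:
{"op": "jog_arm", "data": {"rows": [{"hand": 1, "slide": [0, 0, 2], "dr": [0, 0, 0]}, {"hand": 1, "slide": [0, 0, 0], "dr": [0, 0, 0]}]}}

```text
t: 9.1
position: [0.6352, -0.0978, 0.0193]
tool_rot: [179.9, 0.1, 87.1]
ft_force: [0.7, 0.3, -3.6]
grip_width: 0.0523
```

Emit:
{"op": "jog_arm", "data": {"rows": [{"hand": 1, "slide": [0, 0, 1.5], "dr": [0, 0, 0]}, {"hand": 1, "slide": [0, 0, 0], "dr": [0, 0, 0]}]}}

```text
t: 9.3
position: [0.6355, -0.0978, 0.0195]
tool_rot: [179.8, 0.1, 87.1]
ft_force: [0.1, -0.5, -3.1]
grip_width: 0.0523
```

Emit:
{"op": "jog_arm", "data": {"rows": [{"hand": 1, "slide": [0, 0, 2], "dr": [0, 0, 0]}, {"hand": 1, "slide": [0, 0, 0], "dr": [0, 0, 0]}]}}

```text
t: 9.5
position: [0.6359, -0.0979, 0.0195]
tool_rot: [179.8, 0.1, 87.1]
ft_force: [-0.2, 0.5, -4.6]
grip_width: 0.0525
```

Emit:
{"op": "jog_arm", "data": {"rows": [{"hand": 1, "slide": [-0.5, -1, 4], "dr": [0, 0, 0]}, {"hand": 1, "slide": [0, 0, 0], "dr": [0, 0, 0]}]}}

```text
t: 9.7
position: [0.6368, -0.0978, 0.0201]
tool_rot: [179.5, 0.1, 87.1]
ft_force: [-0.9, -0.3, -4.4]
grip_width: 0.0522
```

```bash
python3 - <<'E'
from h import *
print(observe()['ft_force'],observe()['moment'])
im=capture("wrist");crop(im,0,0,512,384,1,"pics/w9.png",50)
im=capture("side");crop(im,150,150,260,250,6,"pics/s9.png")
E
```

```text
[-0.8769912  -0.30459016 -4.36493251] [-0.06136203 -0.03951035 -0.01182445]
```

View pics/w9.png

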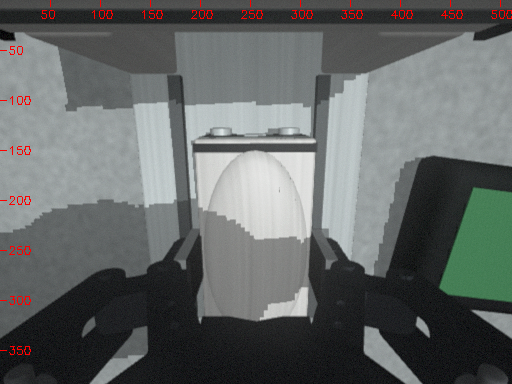

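View pics/s9.png

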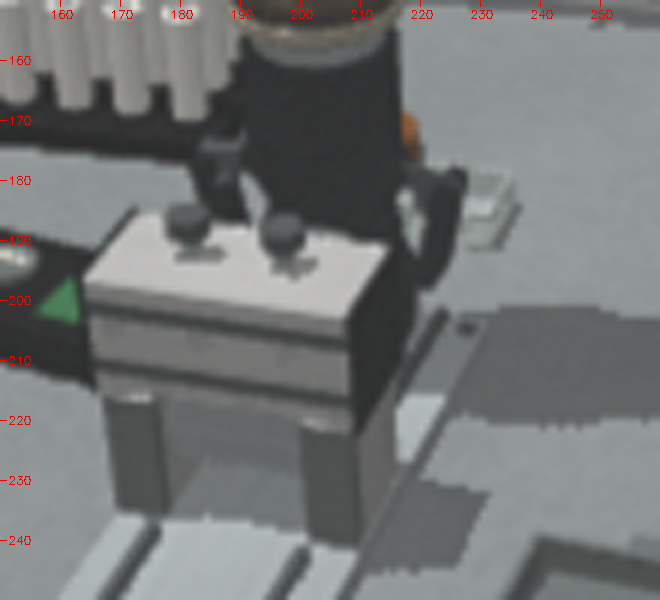

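The hand has stopped with the cell seated: z 0.0195 against 0.019 expected, and it won't go lower. I'll open only part way, because the meter is close by, then rise.

Emit:
{"op": "jog_arm", "data": {"rows": [{"hand": 0.2, "slide": [0, 0, 0], "dr": [0, 0, 0]}, {"hand": 0.2, "slide": [0, 0, 0], "dr": [0, 0, 0]}, {"hand": 0.2, "slide": [0, 0, 0], "dr": [0, 0, 0]}]}}

```text
t: 10.1
position: [0.6372, -0.098, 0.0184]
tool_rot: [179.5, 0.1, 87.1]
ft_force: [1.4, -0.1, -0.1]
grip_width: 0.0679
```

```bash
python3 - <<'E'
from h import *
print(observe()['ft_force'],observe()['moment'])
im=capture("wrist");crop(im,0,0,512,384,1,"pics/w10.png",50)
E
```

```text
[ 1.35255339 -0.05039101 -0.11972917] [-0.04385919 -0.0034919  -0.03646787]
```

View pics/w10.png

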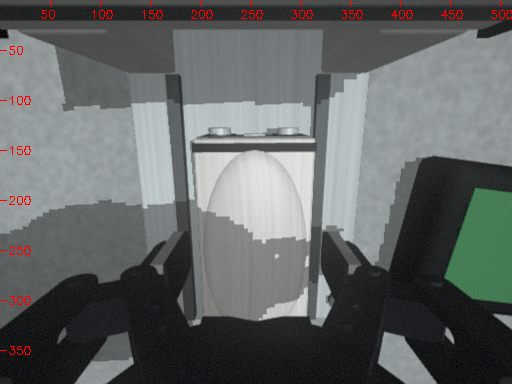

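The cell lies between the strips (inner edges at about 187 and 318, cell 193–315) and is released. I'll rise straight up, then close, move back and tilt 40° to push.

Emit:
{"op": "jog_arm", "data": {"rows": [{"hand": 0.2, "slide": [-1, 0, -15], "dr": [0, 0, 0]}, {"hand": 0.2, "slide": [0, 0, -30], "dr": [0, 0, 0]}, {"hand": 0.2, "slide": [0, 0, -40], "dr": [0, 0, 0]}, {"hand": 1, "slide": [-20, -1, -35], "dr": [0, 0, 0]}, {"hand": 1, "slide": [-40, -1, -10], "dr": [0, 0, 0]}, {"hand": 1, "slide": [-40, 0, 0], "dr": [0, 0, 0]}, {"hand": 1, "slide": [0, 0, 0], "dr": [0, 8, 0]}, {"hand": 1, "slide": [0, 0, 0], "dr": [0, 8, 0]}]}}

```text
t: 10.95
position: [0.6326, -0.1931, 0.1644]
tool_rot: [178.9, -16.2, 88.3]
ft_force: [0.1, 1.0, -1.4]
grip_width: 0.0001
```

Emit:
{"op": "jog_arm", "data": {"rows": [{"hand": 1, "slide": [0, 0, 0], "dr": [0, 8, 0]}, {"hand": 1, "slide": [0, 0, 0], "dr": [0, 8, 0]}, {"hand": 1, "slide": [0, 0, 0], "dr": [0, 8, 0]}, {"hand": 1, "slide": [0, 0, 0], "dr": [0, 0, 0]}]}}

```text
t: 11.35
position: [0.6324, -0.2019, 0.1692]
tool_rot: [178.0, -41.1, 88.9]
ft_force: [-0.8, -0.6, -0.3]
grip_width: 0.0001
```

```bash
python3 - <<'E'
from h import *
print(observe()['joint_pos'].round(1))
need([.6326,-.185,.05],down(87.1,40))
p,R,o=cur(); print(p,R.as_matrix().round(2))
im=capture("wrist");crop(im,0,0,512,384,1,"pics/w11.png",50)
im=capture("side");crop(im,130,100,290,260,4,"pics/s11.png")
E
```

```text
[ 46.8  46.2 -26.8  77.1 -19.7  76.8  30.3]
slide total [-65.7  -3.7 100.8] turn total [ 0.9 -1.2  1.3] rows>= 3
[ 0.63237915 -0.20190705  0.16920174] [[ 0.01  1.    0.05]
 [ 0.75 -0.04  0.66]
 [ 0.66  0.03 -0.75]]
```

View pics/w11.png

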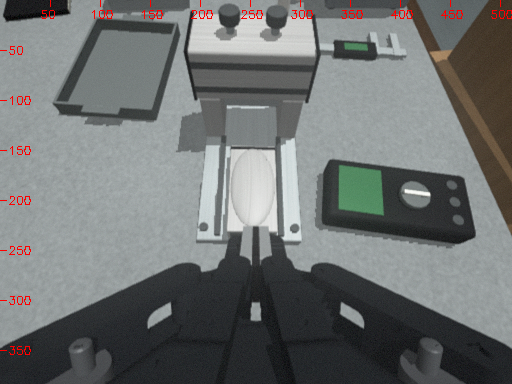

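View pics/s11.png

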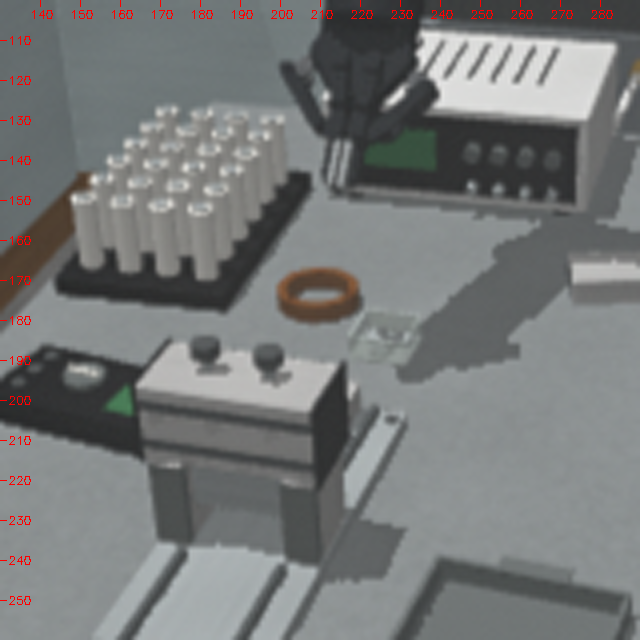

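Tilt works. The wrist view shows the cell (228–276, 147–232) lying straight between the strips, bulge up, with the bridge ahead. Coming down behind its plain end.

Emit:
{"op": "jog_arm", "data": {"rows": [{"hand": 1, "slide": [-22, -1.5, 33], "dr": [0.9, -1.2, 1.3]}, {"hand": 1, "slide": [-22, -1.5, 34], "dr": [0, 0, 0]}, {"hand": 1, "slide": [-22, -1, 34], "dr": [0, 0, 0]}, {"hand": 1, "slide": [0, 0, 0], "dr": [0, 0, 0]}]}}

```text
t: 11.85
position: [0.6392, -0.175, 0.0614]
tool_rot: [178.5, -38.6, 89.2]
ft_force: [-0.3, 1.8, -0.3]
grip_width: -0.0001
```

```bash
python3 - <<'E'
from h import *
need([.6326,-.18,.023],down(87.1,40))
i=camera_info("wrist")
b=onz(camera_info("top"),301,155,.02);print("box",b)
im=capture("wrist");crop(im,0,0,512,384,1,"pics/w12.png",50)
E
```

```text
slide total [-27.9  -7.2  26.7] turn total [0.1 1.4 1.7] rows>= 1
box [ 0.61228775 -0.26363486  0.02      ]
```

View pics/w12.png

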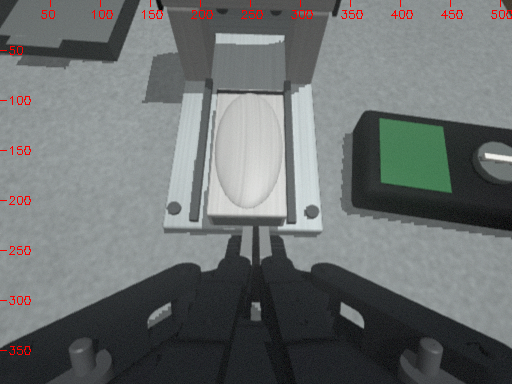

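Emit:
{"op": "jog_arm", "data": {"rows": [{"hand": 1, "slide": [-14, -4, 13], "dr": [0, 1.4, 1.7]}, {"hand": 1, "slide": [-14, -3.5, 10], "dr": [0, 0, 0]}, {"hand": 1, "slide": [0, 0, 0], "dr": [0, 0, 0]}]}}

```text
t: 12.2
position: [0.64, -0.1805, 0.0397]
tool_rot: [178.6, -39.5, 88.2]
ft_force: [-0.3, -1.2, -0.1]
grip_width: 0.0
```

```bash
python3 - <<'E'
from h import *
need([.6326,-.18,.023],down(87.1,40))
im=capture("wrist");crop(im,150,50,350,300,3,"pics/w13.png",20)
E
```

```text
slide total [-10.4  -7.7  12.9] turn total [0.7 0.5 0.9] rows>= 1
```

View pics/w13.png

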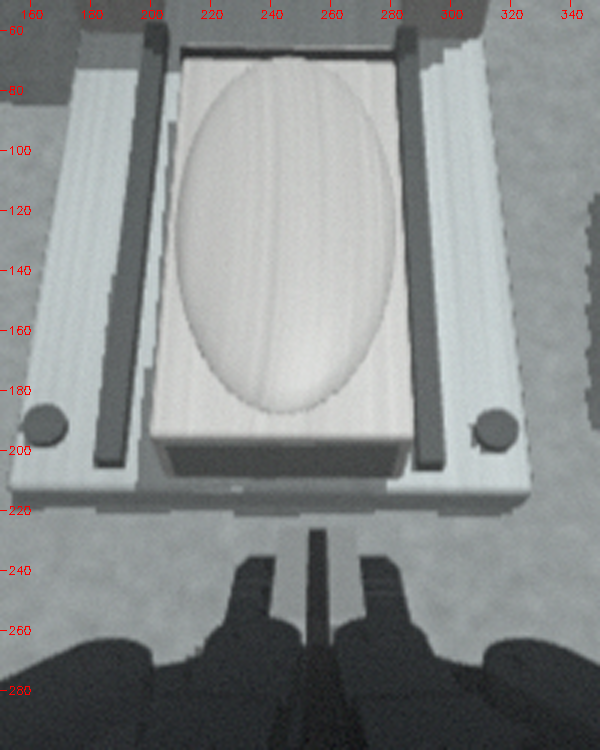

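Emit:
{"op": "jog_arm", "data": {"rows": [{"hand": 1, "slide": [0, -6, 0], "dr": [0.7, 0.5, 0.9]}, {"hand": 1, "slide": [-5, -3, 6], "dr": [0, 0, 0]}, {"hand": 1, "slide": [-5, -3, 7], "dr": [0, 0, 0]}, {"hand": 1, "slide": [0, 0, 0], "dr": [0, 0, 0]}]}}

```text
t: 12.65
position: [0.6304, -0.1793, 0.0282]
tool_rot: [179.5, -39.9, 87.4]
ft_force: [-0.4, -0.3, 0.3]
grip_width: -0.0001
```

```bash
python3 - <<'E'
from h import *
need([.6326,-.18,.023],down(87.1,40))
im=capture("wrist");crop(im,150,50,350,300,3,"pics/w14.png",20)
E
```

```text
slide total [-3.8  2.2  3.6] turn total [0.3 0.1 0.2] rows>= 1
```

View pics/w14.png

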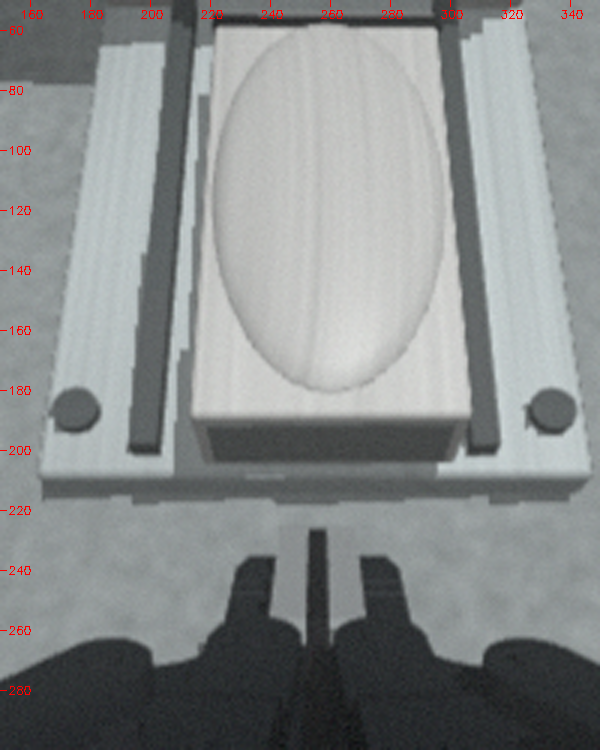

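Emit:
{"op": "jog_arm", "data": {"rows": [{"hand": 1, "slide": [-4, 2, 4], "dr": [0, 0, 0]}, {"hand": 1, "slide": [0, 0, 0], "dr": [0, 0, 0]}, {"hand": 1, "slide": [4, 0, 3.3], "dr": [0, 0, 0]}, {"hand": 1, "slide": [0, 0, 0], "dr": [0, 0, 0]}]}}

```text
t: 13.1
position: [0.6336, -0.1741, 0.0226]
tool_rot: [179.5, -39.9, 87.4]
ft_force: [0.5, 0.4, 0.1]
grip_width: -0.0
```

```bash
python3 - <<'E'
from h import *
need([.6335,-.16,.023],down(87.1,40))
E
```

```text
slide total [11.1 -0.8  8.8] turn total [0.3 0.1 0.2] rows>= 1
```

Emit:
{"op": "jog_arm", "data": {"rows": [{"hand": 1, "slide": [5, 0, 4.2], "dr": [0, 0, 0]}, {"hand": 1, "slide": [5, 0, 4.2], "dr": [0, 0, 0]}, {"hand": 1, "slide": [5, 0, 4.2], "dr": [0, 0, 0]}, {"hand": 1, "slide": [5, 0, 4.2], "dr": [0, 0, 0]}, {"hand": 1, "slide": [5, 0, 4.2], "dr": [0, 0, 0]}]}}

```text
t: 13.6
position: [0.6357, -0.1408, 0.0226]
tool_rot: [179.4, -39.8, 87.4]
ft_force: [-0.2, -1.3, 0.4]
grip_width: 0.0002
```

```bash
python3 - <<'E'
from h import *
need([.635,-.1,.023],down(87.1,40))
im=capture("wrist");crop(im,150,0,350,260,3,"pics/w15.png",20)
E
```

```text
slide total [31.5 -2.9 25.7] turn total [0.4 0.2 0.2] rows>= 1
```

View pics/w15.png

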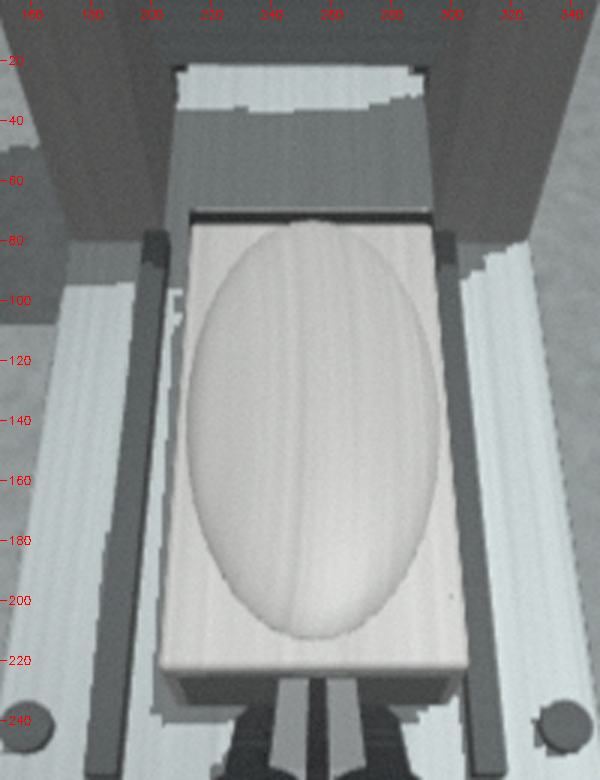

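Emit:
{"op": "jog_arm", "data": {"rows": [{"hand": 1, "slide": [4.5, -0.7, 3.8], "dr": [0, 0, 0]}, {"hand": 1, "slide": [4.5, -0.7, 3.8], "dr": [0, 0, 0]}, {"hand": 1, "slide": [4.5, -0.7, 3.8], "dr": [0, 0, 0]}, {"hand": 1, "slide": [4.5, -0.7, 3.8], "dr": [0, 0, 0]}, {"hand": 1, "slide": [3, 0, 2.5], "dr": [0, 0, 0]}, {"hand": 1, "slide": [3, 0, 2.5], "dr": [0, 0, 0]}]}}

```text
t: 14.25
position: [0.6347, -0.106, 0.0228]
tool_rot: [179.4, -39.8, 87.4]
ft_force: [-0.3, -1.9, -0.2]
grip_width: 0.0003
```

```bash
python3 - <<'E'
from h import *
need([.635,-.1,.023],down(87.1,40))
im=capture("wrist");crop(im,150,0,350,260,3,"pics/w16.png",20)
E
```

```text
slide total [ 4.8 -0.   3.7] turn total [0.5 0.2 0.2] rows>= 1
```

View pics/w16.png

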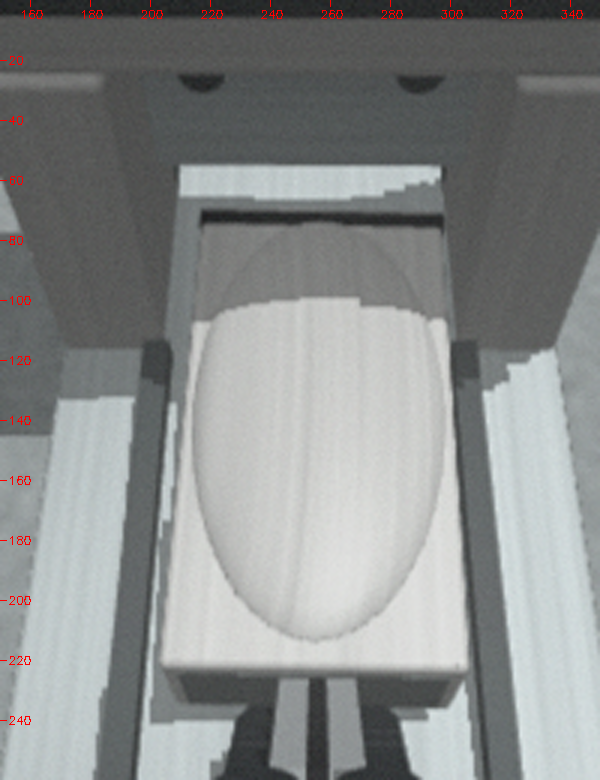

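The cell is straight, with its front (row 70) just before the blade's edge (row 55). Now small steps, watching the force.

Emit:
{"op": "jog_arm", "data": {"rows": [{"hand": 1, "slide": [2.3, 0, 1.9], "dr": [0, 0, 0]}, {"hand": 1, "slide": [2.3, 0, 1.9], "dr": [0, 0, 0]}, {"hand": 1, "slide": [2.3, 0, 1.9], "dr": [0, 0, 0]}, {"hand": 1, "slide": [2.3, 0, 1.9], "dr": [0, 0, 0]}]}}

```text
t: 14.7
position: [0.6355, -0.0929, 0.0229]
tool_rot: [179.4, -39.8, 87.4]
ft_force: [0.4, -2.4, -0.3]
grip_width: 0.0002
```

Emit:
{"op": "jog_arm", "data": {"rows": [{"hand": 1, "slide": [1.5, 0, 1.3], "dr": [0, 0, 0]}, {"hand": 1, "slide": [1.5, 0, 1.3], "dr": [0, 0, 0]}, {"hand": 1, "slide": [1.5, 0, 1.3], "dr": [0, 0, 0]}]}}

```text
t: 15.0
position: [0.6359, -0.0864, 0.0229]
tool_rot: [179.3, -39.8, 87.4]
ft_force: [-0.7, -3.1, 0.5]
grip_width: -0.0003
```

Emit:
{"op": "jog_arm", "data": {"rows": [{"hand": 1, "slide": [1.5, 0, 1.3], "dr": [0, 0, 0]}, {"hand": 1, "slide": [1.5, 0, 1.3], "dr": [0, 0, 0]}]}}

```text
t: 15.2
position: [0.6364, -0.0832, 0.0228]
tool_rot: [179.3, -39.7, 87.4]
ft_force: [-0.6, -7.7, 4.0]
grip_width: 0.0001
```

```bash
python3 - <<'E'
from h import *
im=capture("wrist");crop(im,150,0,350,260,3,"pics/w17.png",20)
print(observe()['ft_force'],observe()['position'])
E
```

```text
[-1.20869178 -4.84262318  1.16058494] [ 0.63640714 -0.0832357   0.0228673 ]
```

View pics/w17.png

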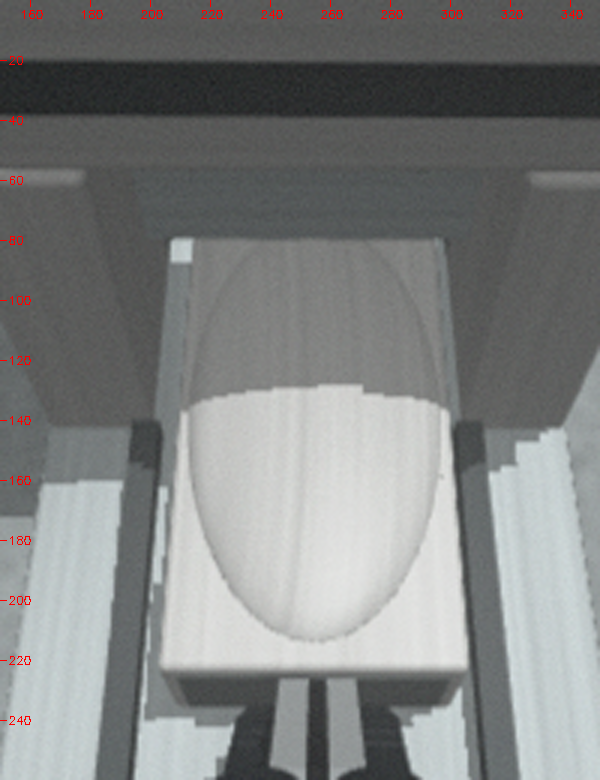

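Emit:
{"op": "jog_arm", "data": {"rows": [{"hand": 1, "slide": [0.8, 0, 0.6], "dr": [0, 0, 0]}]}}

```text
t: 15.35
position: [0.6365, -0.0832, 0.0228]
tool_rot: [179.3, -39.6, 87.4]
ft_force: [-2.0, -5.8, 2.4]
grip_width: -0.0002
```

Emit:
{"op": "jog_arm", "data": {"rows": [{"hand": 1, "slide": [1.2, 0, 1.0], "dr": [0, 0, 0]}, {"hand": 1, "slide": [1.2, 0, 1.0], "dr": [0, 0, 0]}]}}

```text
t: 15.55
position: [0.6365, -0.0832, 0.0228]
tool_rot: [179.2, -39.4, 87.2]
ft_force: [-2.0, -7.9, 5.2]
grip_width: -0.0
```

Stuck: the position holds at -0.0832 while the push rises to about 8 N, so I stop there. Now I'll back off, reduce the tilt, and grip the plain end to draw it out.

Emit:
{"op": "jog_arm", "data": {"rows": [{"hand": 1, "slide": [-4, 0, -3.3], "dr": [0, 0, 0]}, {"hand": 1, "slide": [-8, 0, -7], "dr": [0, 0, 0]}, {"hand": 1, "slide": [15, 0, -18], "dr": [0, 0, 0]}, {"hand": 0.15, "slide": [22, 0, -27], "dr": [0, 0, 0]}, {"hand": 0.15, "slide": [0, 0, 0], "dr": [0.5, -7.5, 0]}, {"hand": 0.15, "slide": [0, 0, 0], "dr": [0, -7.5, 0]}, {"hand": 0.15, "slide": [0, 0, 0], "dr": [0, 0, 0]}]}}

```text
t: 16.25
position: [0.6336, -0.1014, 0.0817]
tool_rot: [-179.9, -24.4, 86.9]
ft_force: [-0.4, 1.4, -0.7]
grip_width: 0.0577
```

```bash
python3 - <<'E'
from h import *
need([.637,-.053,.06],down(87.1,25))
i=camera_info("wrist")
im=capture("wrist");crop(im,0,0,512,384,1,"pics/w18.png",50)
for p in [(0,0)]: pass
E
```

```text
slide total [35.3  0.9 39.8] turn total [-0.   0.6 -0.2] rows>= 1
```

View pics/w18.png

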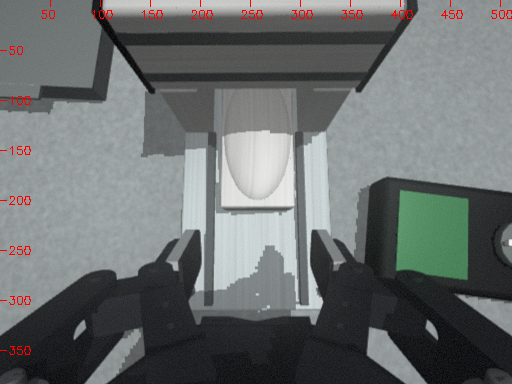

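```bash
python3 - <<'E'
from h import *
i=camera_info("wrist")
for p in [(222,208),(294,207.5)]: print(onz(i,*p,.036))
need([.6385,-.057,.055],down(87.1,25))
E
```

```text
[ 0.61022934 -0.07811062  0.036     ]
[ 0.66162739 -0.08065813  0.036     ]
slide total [32.2  3.3 42.4] turn total [-0.1  0.5 -0.4] rows>= 1
```

Emit:
{"op": "jog_arm", "data": {"rows": [{"hand": 0.1, "slide": [15, 1, 19], "dr": [0, 0.5, 0]}, {"hand": 0.1, "slide": [15, 1, 19], "dr": [0, 0, 0]}, {"hand": 0.1, "slide": [0, 0, 0], "dr": [0, 0, 0]}]}}

```text
t: 16.6
position: [0.6353, -0.0643, 0.0548]
tool_rot: [-179.4, -25.4, 86.3]
ft_force: [-0.2, -0.3, -0.9]
grip_width: 0.0768
```

```bash
python3 - <<'E'
from h import *
need([.6365,-.059,.026],down(87.1,25))
im=capture("wrist");crop(im,0,0,512,384,1,"pics/w19.png",50)
im=capture("side");crop(im,130,150,260,260,5,"pics/s19.png")
E
```

```text
slide total [-7.5  1.2 28.3] turn total [-0.2 -0.4 -0.8] rows>= 1
```

View pics/w19.png

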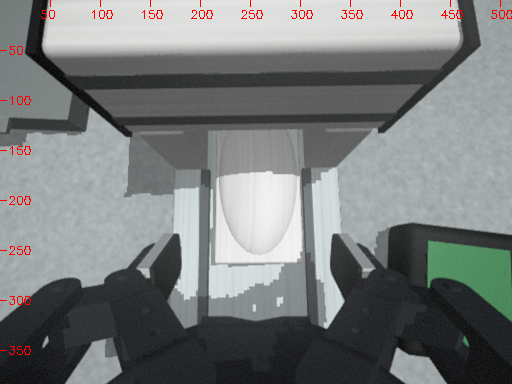

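View pics/s19.png

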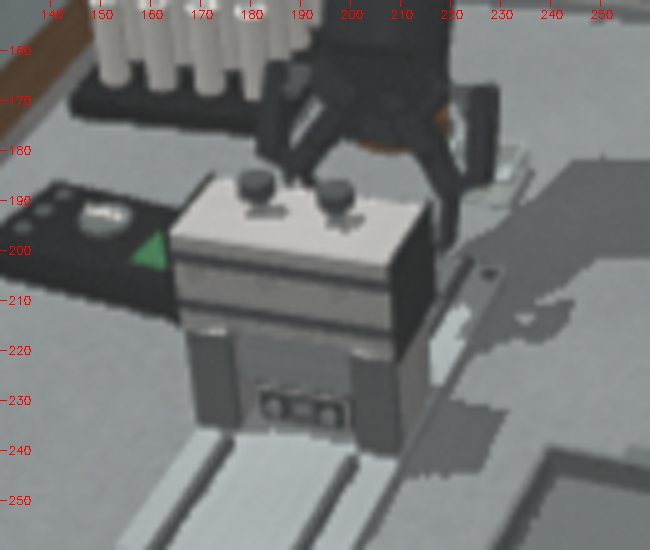

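Emit:
{"op": "jog_arm", "data": {"rows": [{"hand": 0.2, "slide": [-3, 1, 10], "dr": [0, 0, -0.8]}, {"hand": 0.2, "slide": [-2, 0, 10], "dr": [0, 0, 0]}, {"hand": 0.2, "slide": [-2, 0, 7], "dr": [0, 0, 0]}, {"hand": 0.2, "slide": [0, 0, 0], "dr": [0, 0, 0]}]}}

```text
t: 17.1
position: [0.6367, -0.0693, 0.0243]
tool_rot: [-179.8, -25.2, 86.6]
ft_force: [0.3, 0.6, -0.1]
grip_width: 0.0686
```

```bash
python3 - <<'E'
from h import *
need([.6365,-.059,.026],down(87.1,25))
im=capture("wrist");crop(im,0,0,512,384,1,"pics/w20.png",50)
E
```

```text
slide total [10.  -0.8  2.8] turn total [ 0.  -0.2 -0.4] rows>= 1
```

View pics/w20.png

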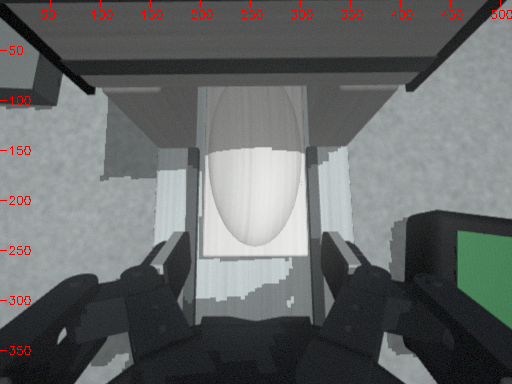

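Emit:
{"op": "jog_arm", "data": {"rows": [{"hand": 0.2, "slide": [6, -0.5, 1.5], "dr": [0, 0, 0]}, {"hand": 0.2, "slide": [6, -0.5, 2], "dr": [0, 0, 0]}, {"hand": 1, "slide": [0, 0, 0], "dr": [0, 0, 0]}, {"hand": 1, "slide": [0, 0, 0], "dr": [0, 0, 0]}, {"hand": 1, "slide": [0, 0, 0], "dr": [0, 0, 0]}, {"hand": 1, "slide": [0, 0, 0], "dr": [0, 0, 0]}]}}

```text
t: 17.75
position: [0.6373, -0.0561, 0.0283]
tool_rot: [-180.0, -25.1, 86.7]
ft_force: [0.3, -0.2, -1.9]
grip_width: 0.0515
```

```bash
python3 - <<'E'
from h import *
print(observe()['ft_force'],observe()['moment'])
im=capture("wrist");crop(im,0,0,512,384,1,"pics/w21.png",50)
E
```

```text
[ 0.3306963  -0.19722825 -1.928954  ] [-0.64438934 -0.00439313 -0.08813692]
```

View pics/w21.png

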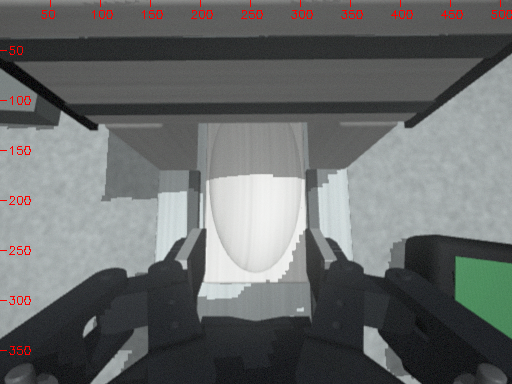

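Emit:
{"op": "jog_arm", "data": {"rows": [{"hand": 1, "slide": [-5.5, 0, -2.5], "dr": [0, 0, 0]}, {"hand": 1, "slide": [-9, 0, -4.2], "dr": [0, 0, 0]}, {"hand": 1, "slide": [-9, 0, -4.2], "dr": [0, 0, 0]}, {"hand": 1, "slide": [-9, 0, -4.2], "dr": [0, 0, 0]}]}}

```text
t: 18.2
position: [0.6349, -0.0911, 0.0283]
tool_rot: [-179.9, -25.3, 86.9]
ft_force: [0.1, 1.6, -0.8]
grip_width: 0.052
```

```bash
python3 - <<'E'
from h import *
print(observe()['ft_force'],observe()['moment'])
need([.634,-.130,.0285],down(87.1,25))
im=capture("wrist");crop(im,0,0,512,384,1,"pics/w22.png",50)
E
```

```text
[ 0.11157133  1.60451954 -0.77415261] [-0.18776909  0.04331918 -0.02107353]
slide total [-35.    1.2 -16.8] turn total [-0.  -0.3 -0.2] rows>= 1
```

View pics/w22.png

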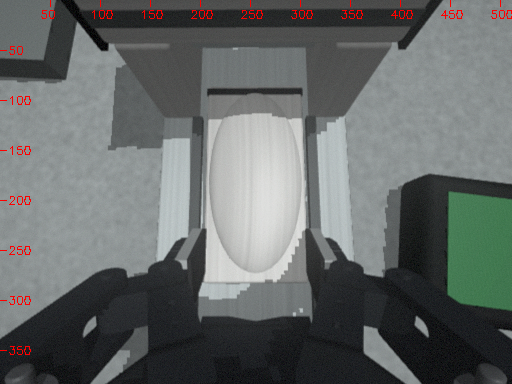

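The cell is out from under the blade; its front shows at row 92. I'll draw it back the rest of the way.

Emit:
{"op": "jog_arm", "data": {"rows": [{"hand": 1, "slide": [-9, 0.3, -4.2], "dr": [0, 0, 0]}, {"hand": 1, "slide": [-9, 0.3, -4.2], "dr": [0, 0, 0]}, {"hand": 1, "slide": [-9, 0.3, -4.2], "dr": [0, 0, 0]}, {"hand": 1, "slide": [-8, 0.3, -3.8], "dr": [0, 0, 0]}, {"hand": 1, "slide": [0, 0, 0], "dr": [0, 0, 0]}, {"hand": 0.2, "slide": [0, 0, 0], "dr": [0, 0, 0]}, {"hand": 0.2, "slide": [0, 0, 0], "dr": [0, 0, 0]}, {"hand": 0.2, "slide": [0, 0, 0], "dr": [0, 0, 0]}]}}

```text
t: 19.05
position: [0.634, -0.1389, 0.0282]
tool_rot: [-180.0, -25.1, 86.6]
ft_force: [0.8, -0.5, -0.4]
grip_width: 0.0687
```

```bash
python3 - <<'E'
from h import *
i=camera_info("wrist")
im=capture("wrist");crop(im,0,0,512,384,1,"pics/w23.png",50)
print(observe()['position'])
import pickle; pickle.dump(i,open("w23.pkl","wb"))
E
```

```text
[ 0.63402137 -0.13880441  0.02820248]
```

View pics/w23.png

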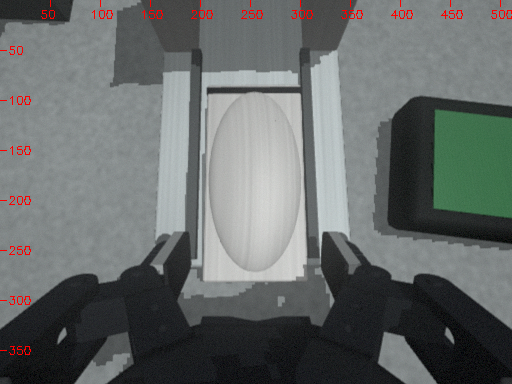

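```bash
python3 - <<'E'
from h import *
import pickle
i=pickle.load(open("w23.pkl","rb"))
a=[onz(i,u,v,.036) for u,v in [(205,282),(301.5,279),(208,93.5),(300.5,94.5)]]
print(np.round(a,4)); print("plain",(a[0]+a[1])/2,"front white",(a[2]+a[3])/2)
d=(a[2]+a[3]-a[0]-a[1])[:2]; u=d/np.linalg.norm(d); print("ang",np.degrees(np.arctan2(u[1],u[0])),"centre",((a[0]+a[1])/2)[:2]+u*.055)
E
```

```text
[[ 0.6076 -0.1569  0.036 ]
 [ 0.6565 -0.1583  0.036 ]
 [ 0.6122 -0.0534  0.036 ]
 [ 0.6648 -0.0572  0.036 ]]
plain [ 0.63203913 -0.15762278  0.036     ] front white [ 0.63852    -0.05530253  0.036     ]
ang 86.37577662068469 centre [ 0.63551581 -0.10273277]
```

Emit:
{"op": "jog_arm", "data": {"rows": [{"hand": 0.2, "slide": [5, 0, -13], "dr": [0, 0, 0]}, {"hand": 0.2, "slide": [10, 0, -25], "dr": [0, 0, 0]}, {"hand": 0.2, "slide": [10, 0, -25], "dr": [0, 0, 0]}, {"hand": 0.2, "slide": [0, 0, 0], "dr": [0, -8.5, 0]}, {"hand": 0.2, "slide": [0, 0, 0], "dr": [0, -8.5, 0]}, {"hand": 0.2, "slide": [0, 0, 0], "dr": [0, -8, 0.5]}, {"hand": 0.2, "slide": [0, 0, 0], "dr": [0, 0, 0]}]}}

```text
t: 19.8
position: [0.6359, -0.1438, 0.1051]
tool_rot: [179.6, 0.4, 85.9]
ft_force: [0.1, 1.2, -0.9]
grip_width: 0.0681
```

```bash
python3 - <<'E'
from h import *
need([.634,-.1065,.09],down(87.1))
E
```

```text
slide total [37.1 -4.7 14.8] turn total [ 0.4  0.4 -1.2] rows>= 1
```

Emit:
{"op": "jog_arm", "data": {"rows": [{"hand": 0.15, "slide": [20, -1.5, 0], "dr": [0.4, 0.4, -0.6]}, {"hand": 0.15, "slide": [20, -1.5, 0], "dr": [0, 0, 0]}, {"hand": 0.15, "slide": [0, 0, 15], "dr": [0, 0, 0]}, {"hand": 0.15, "slide": [0, 0, 15], "dr": [0, 0, 0]}, {"hand": 0.15, "slide": [0, 0, 0], "dr": [0, 0, 0]}]}}

```text
t: 20.3
position: [0.6369, -0.1004, 0.0778]
tool_rot: [179.8, -0.1, 86.8]
ft_force: [-1.4, 0.1, 0.3]
grip_width: 0.0725
```

```bash
python3 - <<'E'
from h import *
need([.6355,-.1035,.019],down(86.6))
i=camera_info("wrist")
im=capture("wrist");crop(im,0,0,512,384,1,"pics/w24.png",50)
a=np.radians(86.6)
for s in [(-55,-27),(-55,27),(55,27),(55,-27)]:
    X=[.6355+(s[0]*np.cos(a)-s[1]*np.sin(a))/1000,-.103+(s[0]*np.sin(a)+s[1]*np.cos(a))/1000,.036]; print(np.round(proj(i,X),1))
E
```

```text
slide total [-3.4 -1.5 58.7] turn total [ 0.2 -0.1  0.2] rows>= 2
[289.2 290.4]
[216.5 290.4]
[211. 140.]
[295.  140.3]
```

View pics/w24.png

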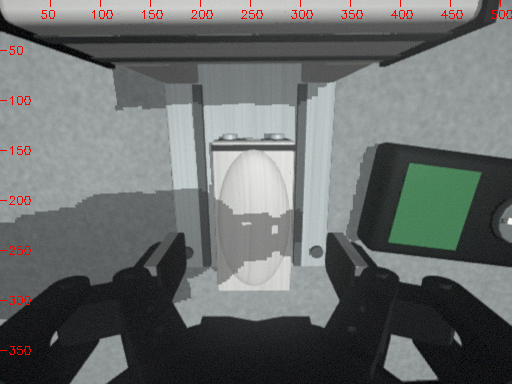

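The overlay agrees within 2 px. Descending to grip it upright.

Emit:
{"op": "jog_arm", "data": {"rows": [{"hand": 0.15, "slide": [-3, -1, 20], "dr": [0, 0, 0]}, {"hand": 0.2, "slide": [0, 0, 20], "dr": [0, 0, 0]}, {"hand": 0.2, "slide": [0, 0, 12], "dr": [0, 0, 0]}, {"hand": 0.2, "slide": [0, 0, 0], "dr": [0, 0, 0]}]}}

```text
t: 20.75
position: [0.6366, -0.11, 0.0253]
tool_rot: [179.7, -0.0, 86.3]
ft_force: [0.2, 0.0, 0.7]
grip_width: 0.0682
```

```bash
python3 - <<'E'
from h import *
need([.6355,-.1035,.019],down(86.6))
im=capture("wrist");crop(im,0,0,512,384,1,"pics/w25.png",50)
E
```

```text
slide total [ 6.4 -1.6  6.3] turn total [ 0.3 -0.  -0.3] rows>= 1
```

View pics/w25.png

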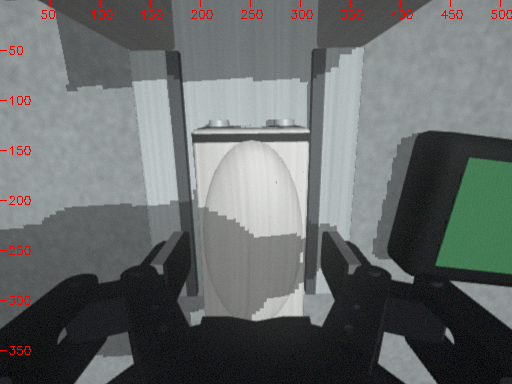

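Emit:
{"op": "jog_arm", "data": {"rows": [{"hand": 0.2, "slide": [6, -1.5, 3], "dr": [0, 0, 0]}, {"hand": 0.2, "slide": [0.5, -0.5, 3], "dr": [0, 0, 0]}, {"hand": 1, "slide": [0, 0, 0], "dr": [0, 0, 0]}, {"hand": 1, "slide": [0, 0, 0], "dr": [0, 0, 0]}, {"hand": 1, "slide": [0, 0, 0], "dr": [0, 0, 0]}, {"hand": 1, "slide": [0, 0, 0], "dr": [0, 0, 0]}]}}

```text
t: 21.4
position: [0.6367, -0.1031, 0.0225]
tool_rot: [179.5, -0.0, 86.3]
ft_force: [-0.5, -0.5, -2.9]
grip_width: 0.0522
```

Emit:
{"op": "jog_arm", "data": {"rows": [{"hand": 1, "slide": [0, 0, -10], "dr": [0, 0, 0]}, {"hand": 1, "slide": [0, 0, -25], "dr": [0, 0, 0]}, {"hand": 1, "slide": [0, 0, -35], "dr": [0, 0, 0]}, {"hand": 1, "slide": [0, 0, -40], "dr": [0, 0, 0]}, {"hand": 1, "slide": [0, 0, -40], "dr": [0, 0, 0]}, {"hand": 1, "slide": [0, 0, -35], "dr": [0, 0, 0]}, {"hand": 1, "slide": [0, 0, -25], "dr": [0, 0, 0]}, {"hand": 1, "slide": [0, 0, 0], "dr": [0, 0, 0]}]}}

```text
t: 22.2
position: [0.632, -0.1025, 0.2415]
tool_rot: [179.8, -0.1, 86.4]
ft_force: [0.5, 0.5, -4.2]
grip_width: 0.0522
```

```bash
python3 - <<'E'
from h import *
need([.45,-.1,.22],down(87)); need([.4565,.387,.22],down(93))
print(observe()['joint_pos'].round(1))
im=capture("wrist");crop(im,0,0,512,384,1,"pics/w26.png",50)
E
```

```text
slide total [  -9.1 -181.8   21. ] turn total [ 0.2 -0.1 -0.6] rows>= 4
slide total [ 477.3 -206.2   21.6] turn total [ 0.2 -0.1 -6.6] rows>= 10
[ 12.1  25.  -10.2  88.1   4.6  67.2  -2.5]
```

View pics/w26.png

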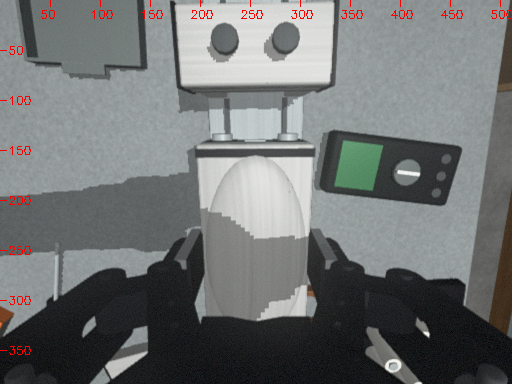

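Held level. Moving above the tub.

Emit:
{"op": "jog_arm", "data": {"rows": [{"hand": 1, "slide": [5, -15, 0], "dr": [0, 0, 0]}, {"hand": 1, "slide": [15, -30, 0], "dr": [0, 0, 0]}, {"hand": 1, "slide": [25, -35, 0], "dr": [0, 0, -1]}, {"hand": 1, "slide": [35, -35, 0], "dr": [0, 0, -1]}, {"hand": 1, "slide": [40, -30, 0], "dr": [0, 0, -1]}, {"hand": 1, "slide": [45, -20, 0], "dr": [0, 0, -1]}, {"hand": 1, "slide": [45, -15, 0], "dr": [0, 0, -1]}, {"hand": 1, "slide": [45, -10, 0], "dr": [0, 0, -1]}]}}

```text
t: 23.05
position: [0.4323, 0.1569, 0.2234]
tool_rot: [-178.7, 0.2, 91.8]
ft_force: [1.8, 0.8, -4.3]
grip_width: 0.0524
```

```bash
python3 - <<'E'
from h import *
need([.4565,.387,.22],down(93))
print(observe()['joint_pos'].round(1))
E
```

```text
slide total [229.3  31.4   1.7] turn total [-1.3  0.2 -1.2] rows>= 5
[ -6.1  10.2 -22.1 111.8   4.   60.1 -28.1]
```

Emit:
{"op": "jog_arm", "data": {"rows": [{"hand": 1, "slide": [40, 5, 0], "dr": [-1.3, 0, -1.2]}, {"hand": 1, "slide": [45, 6, 0], "dr": [0, 0, 0]}, {"hand": 1, "slide": [45, 6, 0], "dr": [0, 0, 0]}, {"hand": 1, "slide": [40, 5, 0], "dr": [0, 0, 0]}, {"hand": 1, "slide": [25, 5, 0], "dr": [0, 0, 0]}, {"hand": 1, "slide": [12, 2, 0], "dr": [0, 0, 0]}, {"hand": 1, "slide": [0, 0, 0], "dr": [0, 0, 0]}]}}

```text
t: 23.75
position: [0.4387, 0.3751, 0.2076]
tool_rot: [-178.9, 0.6, 93.7]
ft_force: [-0.3, 0.0, -4.3]
grip_width: 0.0522
```

```bash
python3 - <<'E'
from h import *
need([.4565,.387,.15],down(93))
im=capture("wrist");crop(im,0,0,512,384,1,"pics/w27.png",50)
im=capture("top");crop(im,60,130,220,240,5,"pics/t27.png")
im=capture("side");crop(im,100,180,340,380,3,"pics/s27.png",20)
E
```

```text
slide total [11.3 19.7 57.1] turn total [-1.1  0.6  0.7] rows>= 2
```

View pics/w27.png

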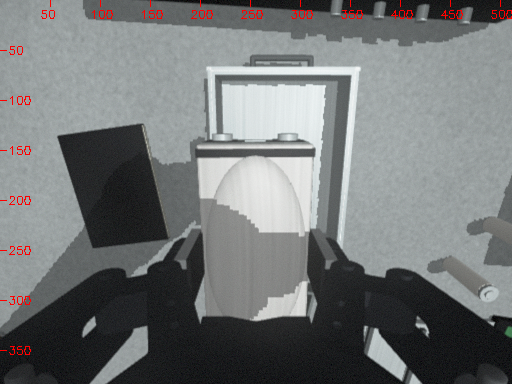

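View pics/s27.png

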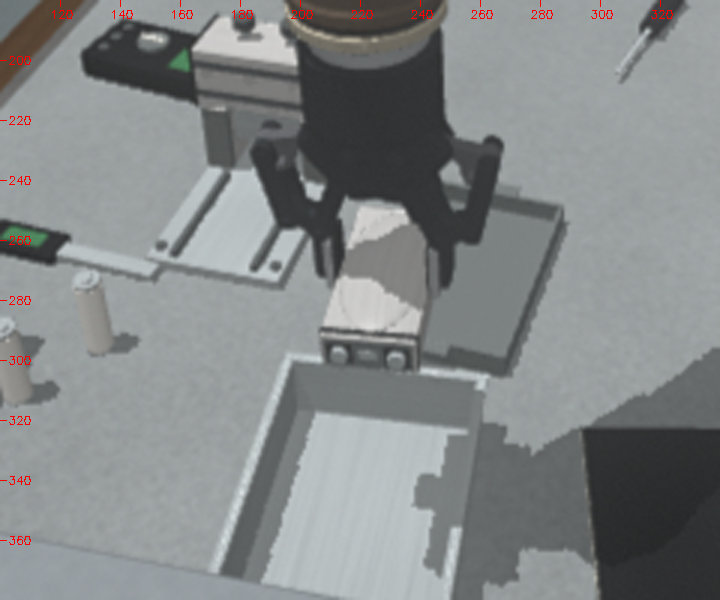

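The wrist view shows the tub's far rim at u 207–360, row 68, and the cell is still left of centre. I'll check the tub's place from this view.

```bash
python3 - <<'E'
from h import *
i=camera_info("wrist")
a=onz(i,207,68,.055);b=onz(i,360,68,.055);print(a,b,np.linalg.norm(a-b),"mid",(a+b)/2)
d=b-a; n=np.array([-d[1],d[0]])/np.linalg.norm(d[:2]); print("ang",np.degrees(np.arctan2(n[1],n[0])),"centre",((a+b)/2)[:2]-n*.097)
E
```

```text
[0.3841145  0.47965826 0.055     ] [0.53095338 0.48812845 0.055     ] 0.1470829704781407 mid [0.45753394 0.48389336 0.055     ]
ang 93.30136814799111 centre [0.46311996 0.38705433]
```

Emit:
{"op": "jog_arm", "data": {"rows": [{"hand": 1, "slide": [6, 11, 0], "dr": [-1.1, 0.6, 0.5]}, {"hand": 1, "slide": [6, 11, 0], "dr": [0, 0, 0]}, {"hand": 1, "slide": [0, 0, 20], "dr": [0, 0, 0]}, {"hand": 1, "slide": [0, 0, 25], "dr": [0, 0, 0]}, {"hand": 1, "slide": [0, 0, 15], "dr": [0, 0, 0]}, {"hand": 1, "slide": [0, 0, 0], "dr": [0, 0, 0]}]}}

```text
t: 24.5
position: [0.4704, 0.3818, 0.1487]
tool_rot: [179.4, 0.0, 92.4]
ft_force: [-0.8, -0.7, -4.8]
grip_width: 0.0521
```

```bash
python3 - <<'E'
from h import *
need([.459,.387,.0145],down(93.3))
im=capture("wrist");crop(im,0,0,512,384,1,"pics/w28.png",50)
E
```

```text
slide total [  5.8 -12.6 134.1] turn total [ 0.6  0.  -0.9] rows>= 3
```

View pics/w28.png

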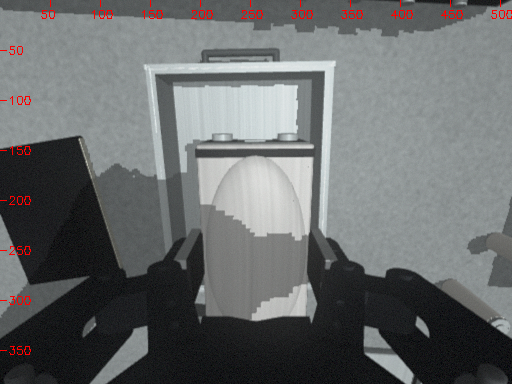

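Emit:
{"op": "jog_arm", "data": {"rows": [{"hand": 1, "slide": [5, -10, 0], "dr": [0.6, 0, -0.9]}, {"hand": 1, "slide": [0, -1, 25], "dr": [0, 0, 0]}, {"hand": 1, "slide": [0, 0, 25], "dr": [0, 0, 0]}, {"hand": 1, "slide": [0, 0, 10], "dr": [0, 0, 0]}, {"hand": 1, "slide": [0, 0, 0], "dr": [0, 0, 0]}]}}

```text
t: 25.05
position: [0.4602, 0.3917, 0.0948]
tool_rot: [179.6, -0.4, 93.5]
ft_force: [0.2, 0.8, -3.8]
grip_width: 0.0525
```

```bash
python3 - <<'E'
from h import *
need([.459,.387,.0145],down(93.3))
im=capture("wrist");crop(im,0,0,512,384,1,"pics/w29.png",50)
E
```

```text
slide total [-5.1 -2.  80.2] turn total [ 0.4 -0.4  0.2] rows>= 2
```

View pics/w29.png

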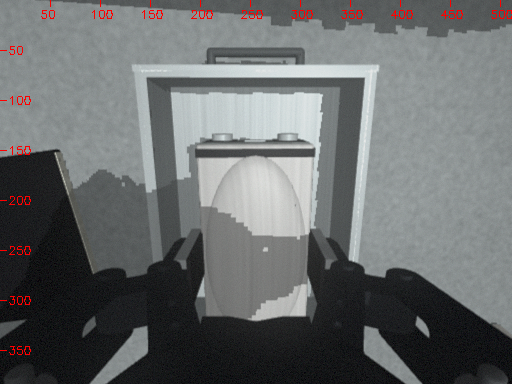

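The cell is centred over the tub (rim 133–378, cell 195–315). Lowering.

Emit:
{"op": "jog_arm", "data": {"rows": [{"hand": 1, "slide": [-4, -1, 12], "dr": [0.4, -0.4, 0]}, {"hand": 1, "slide": [-1, 0, 20], "dr": [0, 0, 0]}, {"hand": 1, "slide": [0, 0, 18], "dr": [0, 0, 0]}, {"hand": 1, "slide": [0, 0, 10], "dr": [0, 0, 0]}, {"hand": 1, "slide": [0, 0, 0], "dr": [0, 0, 0]}]}}

```text
t: 25.6
position: [0.4626, 0.3888, 0.0377]
tool_rot: [179.7, -0.2, 93.4]
ft_force: [-1.2, -0.0, -3.6]
grip_width: 0.0524
```

```bash
python3 - <<'E'
from h import *
need([.459,.387,.0145],down(93.3))
E
```

```text
slide total [-1.7 -3.8 23.1] turn total [ 0.3 -0.2  0.1] rows>= 1
```

Emit:
{"op": "jog_arm", "data": {"rows": [{"hand": 1, "slide": [-1, -3, 7], "dr": [0.3, -0.2, 0]}, {"hand": 1, "slide": [0, 0, 6], "dr": [0, 0, 0]}, {"hand": 1, "slide": [0, 0, 4], "dr": [0, 0, 0]}, {"hand": 1, "slide": [0, 0, 2], "dr": [0, 0, 0]}]}}

```text
t: 26.0
position: [0.4606, 0.3887, 0.0195]
tool_rot: [179.9, -0.1, 93.4]
ft_force: [-0.1, -0.1, -4.0]
grip_width: 0.0521
```

Emit:
{"op": "jog_arm", "data": {"rows": [{"hand": 1, "slide": [0, 0, 1.5], "dr": [0, 0, 0]}, {"hand": 1, "slide": [0, 0, 1.5], "dr": [0, 0, 0]}]}}

```text
t: 26.2
position: [0.4609, 0.3889, 0.0166]
tool_rot: [179.8, -0.2, 93.4]
ft_force: [0.6, 0.6, -3.7]
grip_width: 0.0523
```

Emit:
{"op": "jog_arm", "data": {"rows": [{"hand": 1, "slide": [0, 0, 1.5], "dr": [0, 0, 0]}, {"hand": 1, "slide": [0, 0, 1.5], "dr": [0, 0, 0]}]}}

```text
t: 26.4
position: [0.461, 0.3891, 0.0144]
tool_rot: [179.8, -0.1, 93.4]
ft_force: [-6.3, -5.3, 16.8]
grip_width: 0.0523
```

Contact at z 0.0144 as expected. Relaxing and releasing.

Emit:
{"op": "jog_arm", "data": {"rows": [{"hand": 1, "slide": [0, 0, 0], "dr": [0, 0, 0]}, {"hand": 0.15, "slide": [0, 0, 0], "dr": [0, 0, 0]}, {"hand": 0.15, "slide": [0, 0, 0], "dr": [0, 0, 0]}, {"hand": 0.15, "slide": [0, 0, 0], "dr": [0, 0, 0]}, {"hand": 0.15, "slide": [0, 0, 0], "dr": [0, 0, 0]}]}}

```text
t: 26.9
position: [0.4624, 0.3906, 0.0162]
tool_rot: [179.6, -0.3, 93.4]
ft_force: [0.3, 0.0, -0.2]
grip_width: 0.0723
```

Emit:
{"op": "jog_arm", "data": {"rows": [{"hand": 0.15, "slide": [0, 0, -15], "dr": [0, 0, 0]}, {"hand": 0.15, "slide": [0, 0, -30], "dr": [0, 0, 0]}, {"hand": 0.15, "slide": [0, 0, -40], "dr": [0, 0, 0]}, {"hand": 0.15, "slide": [0, 0, -45], "dr": [0, 0, 0]}, {"hand": 0.15, "slide": [0, 0, -45], "dr": [0, 0, 0]}, {"hand": 0.15, "slide": [-30, 0, -30], "dr": [0, 0, 0]}, {"hand": 0.15, "slide": [-45, 0, 0], "dr": [0, 0, 0]}, {"hand": 0.15, "slide": [-40, 0, 0], "dr": [0, 0, 0]}]}}

```text
t: 27.7
position: [0.4656, 0.2792, 0.2366]
tool_rot: [179.4, -0.7, 94.1]
ft_force: [1.4, -0.6, 0.1]
grip_width: 0.0728
```

```bash
python3 - <<'E'
from h import *
i=camera_info("wrist"); print(observe()['t'],observe()['grip_width'])
im=capture("wrist");crop(im,0,0,512,384,1,"pics/w30.png",50)
im=capture("side");crop(im,0,0,512,384,1,"pics/s30.png",50)
im=capture("top");crop(im,0,0,512,384,1,"pics/t30.png",50)
E
```

```text
27.7 0.07284336172044877
```

View pics/w30.png

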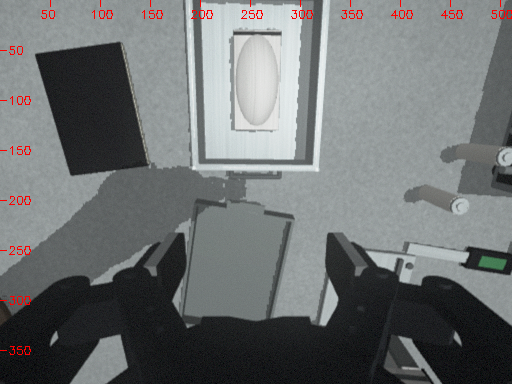

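View pics/s30.png

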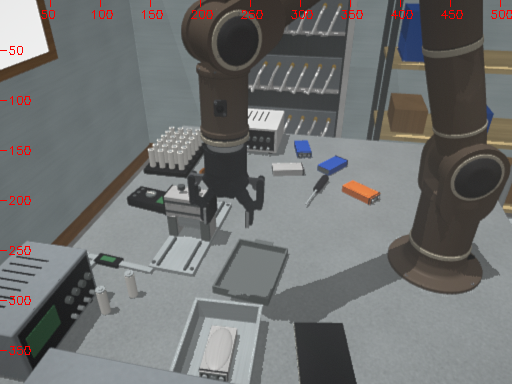

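View pics/t30.png

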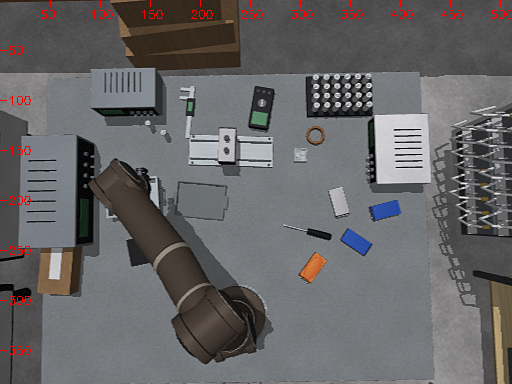

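The cell lies flat in the tub (wrist 233–281 × 30–130). The other cell (339,202 in top), parts box, meter and the rest are where they were. One numeric check, then I'll hand in.

```bash
python3 - <<'E'
from h import *
i=camera_info("wrist")
c=onz(i,256.5,81,.028); print("cell centre est",c, "vs tub .459 .387")
a=cv2.imread("pics/top0.png").astype(int)
b=cv2.cvtColor(capture("top"),cv2.COLOR_RGB2BGR).astype(int)
for n,(x0,y0,x1,y1) in dict(far=(322,180,356,222),tape=(300,120,330,150),box=(288,142,312,168),meter=(245,80,278,134),round=(140,115,172,140),caliper=(178,82,198,138),sd=(280,220,335,242)).items():
    print(n,np.abs(a-b)[y0:y1,x0:x1].mean().round(2))
print(observe()['ft_force'].round(1),observe()['dq'].round(2))
close_job()
E
```

```text
cell centre est [0.46275294 0.38678288 0.028     ] vs tub .459 .387
far 3.11
tape 2.77
box 3.08
meter 2.59
round 2.58
caliper 3.03
sd 2.82
[ 0.7 -0.2  0.4] [-1.85  1.51 -1.34 -0.7  -0.06 -0.37 -0.47]
the job is handed in; nothing more can be done
```

The cell nearer the gauge is swollen: it stuck under the blade, so I drew it back and laid it flat in the deep steel tub. The job is handed in.

- **Check:** I laid it on the gauge base with the terminals toward the blade and pushed its plain end with closed, tilted fingers. It stopped with its front about 4 mm past the blade's centre line. The hand stayed at y = -0.083 while the push rose to about 8 N, and I went no further. I could not read the contact force on the blade itself, only the wrist force.
- **Placing:** I drew it out by the plain end, gripped it again upright and lowered it to the tub floor. The wrist force reached about 17 N upward at touchdown. It lies released and flat, its centre about 4 mm from my estimate of the tub's middle.
- **Rest of the bench:** The other cell, tape, parts box, meter, round cells, caliper and screwdriver show no visible change from the start in the top picture. The notebook was partly hidden by the arm there and I did not compare it. The hand was clear of everything at hand-in, with the arm still settling at under 2 degrees/s.
- **Disagreements:** The tub's middle came out about 7 mm apart in x from the top and wrist cameras, and the gauge's about 2–4 mm apart. Both are well inside the allowed margins.

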